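# Pin the clamp bar of a slanted pad clamp

### The job

Swing the bar of the slanted pad clamp fully home so that its eye lies in the fork, then lock it: take the long pin from the rack and thread it through the upper ear, the bar's eye, the bed and the guide plate below until its collar sits flush on the ear, guiding it all the way in rather than letting it drop. Let go of it there, and leave the short pin and everything else where it stands.

Things in the scene. Friction and masses are not known exactly. Their poses are not given: they have to be found in the camera images.
- clamp: The slanted pad clamp, fixed to the table; place and yaw vary. Origin on the table below the hole axis, x away from the robot. Base plate 136 x 226 mm, four posts, and on them an aluminium bed 140 x 214 x 8 mm tilted 30 degrees, its face toward the robot. Two round black pads 10 mm high lie on the bed under the bar; they stay. The steel fork is at its right end, the bar's hinge at its left.
- fork_mouth (a point): Centre of the hole in the fork's upper ear (38 x 38 mm), on its top face. z is the axis of all four holes, pointing out of the mouth (up, leaning 30 degrees toward the robot); x up the slope, y level to the left. The pin goes in along -z. Chamfered 12.5 mm holes: ear z 0 to -8 mm, bed -38 to -46, guide plate -58 to -66. A web behind (x 19 to 27 mm) ends level with the ear's top.
- bar_eye (a point): Centre of the eye (13 mm hole, 10 mm thick) at the free end of the clamp's steel bar, 150 mm from the hinge axis. When the bar is home it lies on the hole axis, from z -15 to -25 mm in the frame of fork_mouth. Axes turn with the bar.
- bar_hinge (a point): Centre of the bar's hinge, 150 mm along +y of fork_mouth and 20 mm below it along its z; axes parallel to those of fork_mouth. The bar turns about this z axis, in a plane parallel to the bed.
- bar_post (a point): On the axis of the round black handle post of the bar (12 mm diameter, 42 mm long, standing along fork_mouth's z): 26 mm above the bar's face, 16 mm below the post's top, 65 mm from the hinge axis. With the bar home it is at x 0, y 85, z 11 mm in the frame of fork_mouth. Axes turn with the bar.
- bar (a joint): Swing of the bar in rad: 0 = fully home against its stop, eye on the hole axis; up to 0.7 as it swings out of the fork, down the slope toward the robot (clockwise from above). Starts 0.3 to 0.6 open. A friction hinge of 0.14 N m: it stays where it is left; moving it at the post takes about 3 N.
- long_pin_grip (a point): Middle of the long pin's round dark grip (16 mm diameter, 40 mm long). z runs along the pin from tip to grip. Below the grip a collar 22 mm in diameter, 5 mm thick, then a steel shank of 10 mm diameter, 80 mm long, its last 8 mm tapering to 5 mm. Collar's underside 25 mm below this point, tip 105 mm. About 0.1 kg. Hangs upright by its collar in either hole of the rack.
- long_pin_collar (a point): Centre of the underside of the long pin's collar, on its axis, 80 mm from the tip. Same axes as the grip.
- long_pin_tip (a point): The tip of the long pin, on its axis. Same axes as the grip.
- short_pin_grip (a point): Middle of the grip of the short pin: like the long pin, but its shank is only 40 mm long. Hangs in the rack's other hole, not to be used. In the rack both grips look alike and stand equally high; the shanks can be seen through the rack's open sides.
- rack: Aluminium pin rack, 60 x 130 mm base, 90 mm high, fixed to the table; place and yaw vary. Origin at the centre of its underside. Two 12.5 mm holes at y -38 and +38 mm of its frame, through a top plate (82 to 90 mm high) and a guide plate (34 to 40 mm). Collars rest on the top plate, so grips are centred 115 mm above the table; the long pin must rise 80 mm to come clear.
- loupe: Bystander: black standing loupe, 40 mm diameter, 40 mm high; origin at its underside. Stands loose between robot and clamp.
- dropper: Bystander: small brown dropper bottle, 30 mm diameter, 92 mm high, loose, between robot and clamp; origin at its underside.
- weight: Bystander: small grey knob weight, 28 mm diameter, 40 mm high, loose, behind and right of the clamp; origin at its underside.
- lapper_right: Bystander, always at the same place: the lapping machine at the left, a box about 390 x 370 mm and 377 mm high with four ball levers on top and a red stop button on its front; origin at the centre of its underside. It covers about x 0.39 to 0.79 and y 0.25 to 0.63 m. The arm must pass in front of it or above it on the way to the clamp.
Not all that is in view belongs to the job. Leave any orange or yellow look-alike of the part that bears long_pin_grip alone.

How it is judged:
By the outcome, as a careful person would: the job done as asked, in the order asked, and still so for the second after the job is handed in, with the robot touching nothing.
It also fails if it takes over 72 s, if anything falls off the work surface, if the arm or the gripper's body presses on something with over 40 N, if the wrist force passes 120 N, or if a joint passes its speed limit or range.

### The arm

A 6-joint arm with a two-finger parallel gripper is mounted at the origin on a cart in front of the work surface, level with it; the furniture and walls round the work are solid. World frame = base frame: x ahead of the robot, y to its left, z up, the work surface at z = 0. Lengths are in m, angles in rad, forces in N, time in s.
With the tool pointing down it reaches from about 0.375 to 0.9 m from the base axis. Payload 3.1 kg.
Tool frame: the origin (TCP) lies midway between the tips of the shut fingers; the grasp point (between the pads) lies robot.grip_point_offset behind it (robot.grip_point_offset is the distance from the TCP to the grasp point, in m); z points along the fingers, y is the direction in which the jaws open and shut (so a half turn about z gives the same grasp; the last joint's range is limited). The gripper opens to 87 mm and grips with 3 to 60 N. Pads are 19 mm wide; open, the fingers measure 117 mm over their backs; the gripper's body (75 mm by 190 mm) begins 51 mm behind the grasp point.
Start: joints at [-1.524, 0.527, 1.433, -0, 1.181, -0.178], TCP at [0.14, -0.609, 0.223] pointing down, gripper open.
Joint ranges: [-3.08, 3.08], [-0.75, 2.2], [0.22, 2.44], [-1.43, 4.57], [0, 2.65], [-2.85, 2.85]. Speed limits (rad/s): [2.79, 2.79, 3.14, 3.14, 3.14, 3.14].

### API

Orientations are given as a unit quaternion [x, y, z, w].
In Python, from rig import robot, cams, hand_in gives the robot as it stands. The module is installed in compiled form; this text tells all that it offers.
- The arm moves only by the tool send_rows, never from a script. Its argument "steps" is one flat list of numbers, 5 for each row, row after row: the finger opening in m, from 0 to 0.087, then the shift along the tool's x, y, z in m, then the turn about the tool's z in rad. A call has 1 to 8 rows; each row is the pose to reach, as a shift and turn from the pose measured when the call began, along the tool's axes at that moment; what a row does not reach only later rows make up. A row lasts 1/8 s, in which the tool goes at most 62.5 mm and 10.7 degrees, less where a joint would pass 70% of its speed; a pose out of reach is approached as far as the arm can. A call with a gripper value outside its range is refused whole. The fingers move at their own pace and stop on an object; "force" is the grip in N (left out, the last holds). Time passes only in rows, so rows that repeat a pose let the fingers close. It gives the time, the measured TCP pose, the force and the opening at its end, in the units of the state.
- robot.get_obs(): the state, without advancing time (a new reading comes with each control period).
- cams.camera(name): name is "side" or "top"; returns a dict with "color" (480x640x3 uint8, red, green, blue), "range_z" (480x640 float32, m along the optical axis (not along the pixel's ray), 0 where there is no reading), "intrinsics" (3x3 intrinsics, pixels), "extrinsics" (4x4, takes a point from camera to world coordinates). Camera axes: x right, y down, z forward; pixel columns grow to the right and rows downward; lengths in m; the calibration is good to about 2 mm. A picture is of the moment at which its call begins.
- hand_in(): hands the job in, once; it reports no verdict.
The state is a dict: "time": time; "q": joint angles; "joint_velocities": joint speeds; "joint_torque": joint torques, N m; "position": TCP position; "tool_rot": TCP orientation; "ft_force": force on the tool from outside, world axes, zero at the start; "moment": the same for the moment, N m; "grip_width": finger opening in m.
Only numpy, scipy, OpenCV 4.12 (cv2) and the standard library are available. Lean on these libraries where they do the work, as an engineer would, in place of code of your own. Each camera call takes 0.05 s, during which the arm holds its last target.

## Working session

There is one attempt and no reset: what is moved stays moved. The work goes in short steps, Python scripts to look and compute and a tool call to move; the robot and the scene stay as the last step left them, time stands still between calls to the robot, and variables do not carry over. Pictures are saved under pics/ and viewed, and the job is handed in when it is done.

Besides the shell and the picture viewer there is one more tool, called by a JSON object that holds its "method" and its "body". send_rows: Moves the arm, as the interface text tells. Its arguments: {"type":"object","properties":{"steps":{"type":"array","items":{"type":"number"}},"force":{"type":"number"}},"required":["steps"]}

```bash
mkdir -p pics; ls
cat > h.py <<'E'
import numpy as np,cv2
from rig import robot,cams
def grab(n):
    c=cams.camera(n); np.savez('last_'+n+'.npz',**c); return c
def load(n): return dict(np.load('last_'+n+'.npz'))
def save(img,name): cv2.imwrite('pics/'+name,img[...,::-1])
def pt(c,u,v,d=None):
    K=c['intrinsics'];E=c['extrinsics']
    if d is None: d=c['range_z'][int(v),int(u)]
    p=np.array([(u-K[0,2])/K[0,0]*d,(v-K[1,2])/K[1,1]*d,d])
    return E[:3,:3]@p+E[:3,3]
def ray(c,u,v):
    o=c['extrinsics'][:3,3]; q=pt(c,u,v,1.)-o; return o,q/np.linalg.norm(q)
def onz(c,u,v,z):
    o,d=ray(c,u,v); return o+d*(z-o[2])/d[2]
def proj(c,p):
    E=c['extrinsics'];q=E[:3,:3].T@(np.array(p)-E[:3,3]);x=c['intrinsics']@q;return x[:2]/x[2]
def cloud(c):
    K=c['intrinsics'];E=c['extrinsics'];d=c['range_z'];v,u=np.mgrid[:480,:640]
    p=np.stack([(u-K[0,2])/K[0,0]*d,(v-K[1,2])/K[1,1]*d,d],-1)
    return p@E[:3,:3].T+E[:3,3]
E
python3 - <<'E'
from h import *
for n in('side','top'):
    c=grab(n);save(c['color'],n+'0.png');print(n,c['extrinsics'].round(3).tolist(),c['intrinsics'].round(1).tolist())
o=robot.get_obs();print(o, robot.grip_point_offset)
E
```

```text
pics
side [[0.965, -0.165, 0.203, 0.282], [-0.261, -0.627, 0.734, -0.785], [0.006, -0.761, -0.648, 0.811], [0.0, 0.0, 0.0, 1.0]] [[494.3, 0.0, 311.4], [0.0, 494.3, 241.8], [0.0, 0.0, 1.0]]
top [[0.025, -0.976, 0.218, 0.284], [-1.0, -0.024, 0.004, 0.032], [0.001, -0.219, -0.976, 1.164], [0.0, 0.0, 0.0, 1.0]] [[480.2, 0.0, 317.5], [0.0, 480.2, 240.3], [0.0, 0.0, 1.0]]
{'time': 0.1, 'q': array([-1.52348157e+00,  5.28382201e-01,  1.43374602e+00,  1.06780298e-05,
        1.18138533e+00, -1.78529739e-01]), 'joint_velocities': array([ 2.72272191e-04, -2.00870851e-03, -3.87597046e-03,  8.74947926e-04,
        5.68960655e-04,  2.12445905e-05]), 'joint_torque': array([-2.49628711e-04, -4.40984774e+01, -1.77150679e+01,  6.34505949e-02,
        5.33890666e-02, -4.53953658e-05]), 'position': array([ 0.13993879, -0.60847616,  0.2216729 ]), 'tool_rot': array([ 9.93630826e-01,  1.12680341e-01,  6.78941022e-05, -9.58057760e-04]), 'ft_force': array([-0.62302726, -0.40069312,  0.16717133]), 'moment': array([ 0.03697305, -0.03462972,  0.02202562]), 'grip_width': 0.0868744155865168} 0.0187
```

View pics/side0.png

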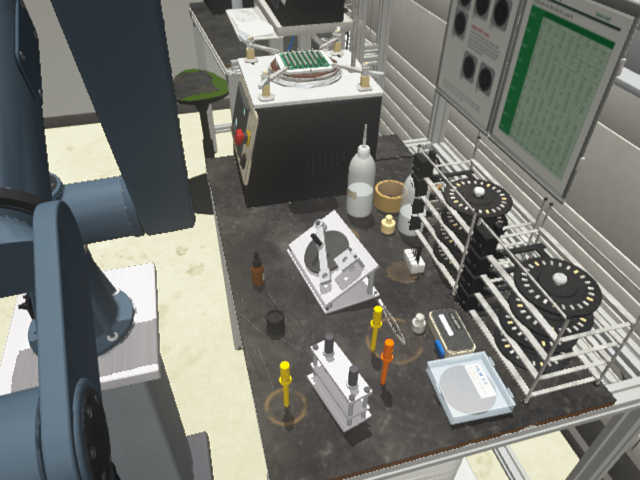

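View pics/top0.png

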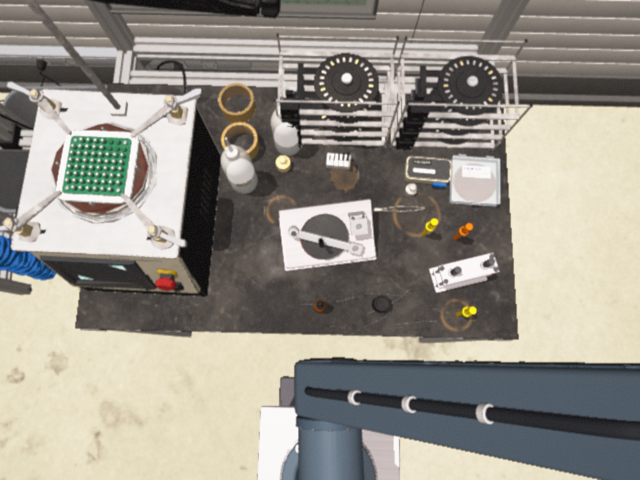

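Run:
```python
from h import *
s=load('side')['color'];t=load('top')['color']
def crop(im,x0,x1,y0,y1,k,n): save(cv2.resize(im[y0:y1,x0:x1],None,fx=k,fy=k,interpolation=cv2.INTER_CUBIC),n)
crop(s,260,420,200,320,5,'c1.png');crop(s,260,420,300,440,4,'c2.png')
crop(t,270,390,190,280,6,'c3.png');crop(t,420,510,210,330,5,'c4.png')
```

```text
(no output)
```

View pics/c1.png

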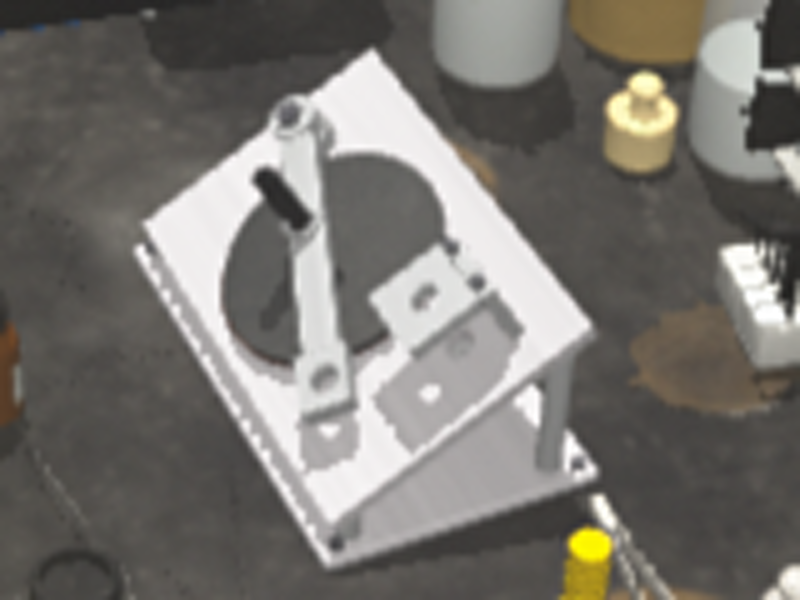

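View pics/c2.png

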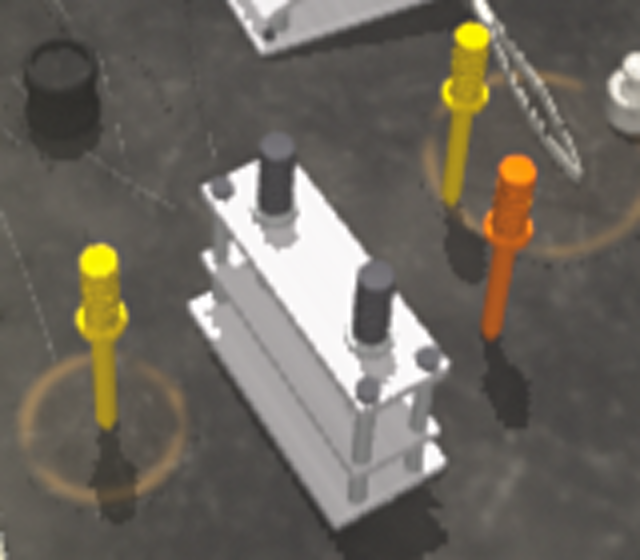

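View pics/c3.png

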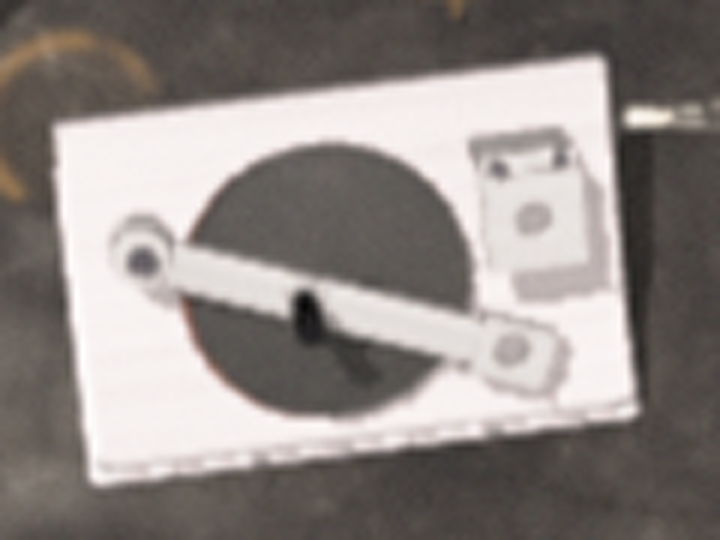

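View pics/c4.png

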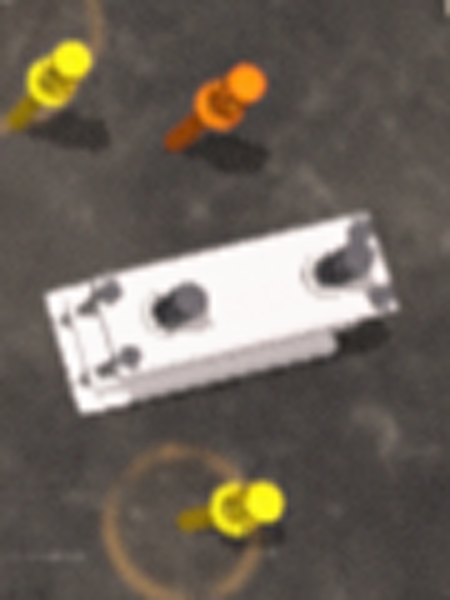

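Run:
```python
from h import *
s=load('side')['color'];t=load('top')['color']
def crop(im,x0,x1,y0,y1,k,n,ip=cv2.INTER_NEAREST):
    a=im[y0:y1,x0:x1].astype(float); a=np.clip((a/255)**0.7*255,0,255).astype(np.uint8)
    save(cv2.resize(a,None,fx=k,fy=k,interpolation=ip),n)
crop(s,300,380,340,435,6,'d1.png',cv2.INTER_CUBIC);crop(t,425,505,250,300,9,'d2.png')
c=load('side')
# rows of depth for rack
np.set_printoptions(linewidth=250)
for n in('top','side'):
    c=load(n);P=cloud(c)
    # rack top plate
    m=(abs(P[...,2]-0.09)<0.004)&(P[...,1]<-0.12)
    u=np.argwhere(m);print(n,len(u),u.min(0),u.max(0))
    xy=P[m][:,:2].astype(np.float32);print(cv2.minAreaRect(xy))
    m=(abs(P[...,2]-0.135)<0.004)&(P[...,1]<-0.12)&(c['color'].max(-1)<110)
    q=P[m];k=len(q);print(k)
    if k>3:
        from scipy.cluster.vq import kmeans2
        cc,l=kmeans2(q[:,:2],2,minit='++',seed=1);print(cc)
```

```text
top 990 [ 16 387] [315 511]
((0.7544330358505249, -0.2628772258758545), (0.28282490372657776, 0.7702155113220215), 83.7250747680664)
332
[[ 0.87981131 -0.31778852]
 [ 0.67680342 -0.21819594]]
side 1499 [253 280] [403 617]
((0.6574736833572388, -0.2688170373439789), (0.5895625948905945, 0.2844376266002655), 0.38112756609916687)
1263
[[ 0.84610122 -0.32130875]
 [ 0.4666813  -0.30579677]]
```

View pics/d1.png

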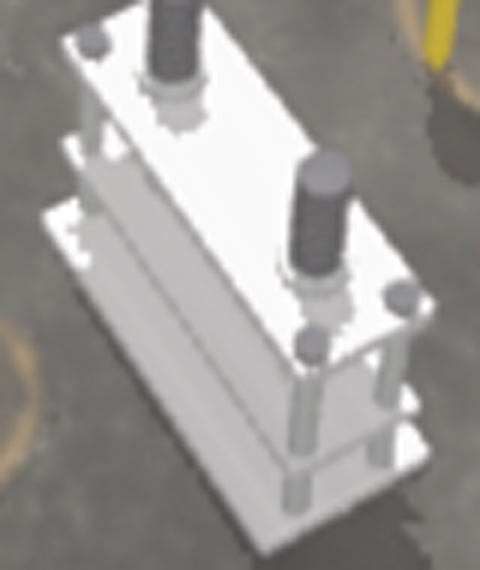

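View pics/d2.png

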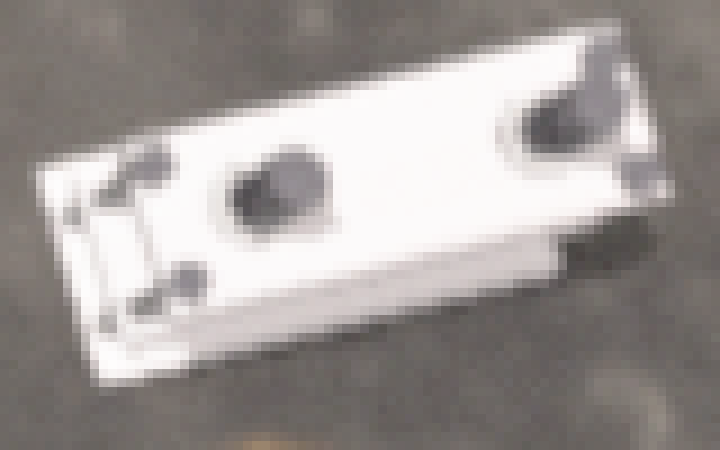

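Run:
```python
from h import *
np.set_printoptions(linewidth=200,precision=4,suppress=True)
for n in('top','side'):
    c=load(n);P=cloud(c)
    reg=(P[...,0]>0.35)&(P[...,0]<0.6)&(P[...,1]<-0.2)&(P[...,1]>-0.48)
    m=(abs(P[...,2]-0.09)<0.005)&reg&(c['color'].min(-1)>150)
    print(n,m.sum(),cv2.minAreaRect(P[m][:,:2].astype(np.float32)), np.median(P[m][:,2]))
    m=(P[...,2]>0.128)&reg&(P[...,2]<.145)
    nl,lab,st,ce=cv2.connectedComponentsWithStats(m.astype(np.uint8))
    for i in range(1,nl):
        q=P[lab==i]
        (r,rad)=cv2.minEnclosingCircle(q[:,:2].astype(np.float32))
        print(ce[i],st[i,4],q.mean(0),q.min(0),q.max(0),r,rad,c['color'][lab==i].mean(0))
```

```text
top 862 ((0.4678347110748291, -0.3064340353012085), (0.0442965142428875, 0.13132113218307495), 15.006649017333984) 0.08983804407353435
[436. 221.] 1 [ 0.567  -0.2269  0.1284] [ 0.567  -0.2269  0.1284] [ 0.567  -0.2269  0.1284] (0.566950798034668, -0.2268928587436676) 9.999999747378752e-05 [253. 248.  30.]
[470. 228.] 1 [ 0.5527 -0.3019  0.1286] [ 0.5527 -0.3019  0.1286] [ 0.5527 -0.3019  0.1286] (0.552661657333374, -0.30191275477409363) 9.999999747378752e-05 [254. 155.  19.]
[490.5306 261.4286] 49 [ 0.4773 -0.3416  0.1336] [ 0.4701 -0.3493  0.1281] [ 0.4847 -0.3338  0.1396] (0.47502708435058594, -0.34154587984085083) 0.007885139435529709 [114.9184 108.4082 111.551 ]
[457.5 269.5] 48 [ 0.4577 -0.2689  0.1341] [ 0.4506 -0.2773  0.1292] [ 0.4651 -0.2614  0.1379] (0.45768436789512634, -0.2698972821235657) 0.008452262729406357 [125.6667 118.7917 121.7917]
[471. 308.] 1 [ 0.3759 -0.2962  0.1285] [ 0.3759 -0.2962  0.1285] [ 0.3759 -0.2962  0.1285] (0.37587469816207886, -0.29617100954055786) 9.999999747378752e-05 [252. 248.  16.]
[472.5 310. ] 2 [ 0.3717 -0.299   0.129 ] [ 0.3717 -0.3     0.
[... 289 characters left out ...]

side 1199 ((0.4674685001373291, -0.3061259984970093), (0.04533147066831589, 0.13239093124866486), 15.385655403137207) 0.09047058782892481
[328.9315 337.2055] 73 [ 0.457  -0.2709  0.1341] [ 0.4498 -0.2777  0.1283] [ 0.4648 -0.2614  0.1372] (0.4568900763988495, -0.26952534914016724) 0.008273555897176266 [100.8493  98.5479 101.9178]
[388. 339.] 1 [ 0.5563 -0.2967  0.1285] [ 0.5563 -0.2967  0.1285] [ 0.5563 -0.2967  0.1285] (0.5563048720359802, -0.2966873347759247) 9.999999747378752e-05 [250. 141.  38.]
[353.5122 369.4146] 82 [ 0.4766 -0.3443  0.1344] [ 0.4693 -0.3505  0.1282] [ 0.4842 -0.3359  0.1377] (0.47779691219329834, -0.34321534633636475) 0.008858931250870228 [108.5    105.7561 109.3902]
```

Run:
```python
from h import *
np.set_printoptions(linewidth=200,precision=1,suppress=True)
H=dict(A=(0.457,-0.2697),B=(0.4772,-0.3427))
for n in('side','top'):
    c=load(n);im=c['color'].copy()
    if n=='side':x0,x1,y0,y1=295,385,330,440
    else:x0,x1,y0,y1=420,510,240,310
    k=7 if n=='side' else 8
    a=cv2.resize(np.clip((im[y0:y1,x0:x1]/255.)**.8*255,0,255).astype(np.uint8),None,fx=k,fy=k,interpolation=cv2.INTER_CUBIC)
    for h,(x,y) in H.items():
        for z,col in((.082,(255,0,0)),(.05,(0,255,0)),(.04,(0,0,255)),(.034,(255,0,255)),(.01,(255,160,0))):
            p=proj(c,(x,y,z));print(n,h,z,p)
            cv2.circle(a,tuple(int((p[i]-(x0,y0)[i]+.5)*k) for i in(0,1)),4,col,-1)
    save(a[:600],'e_'+n+'.png')
```

```text
side A 0.082 [327.9 355.2]
side A 0.05 [327.4 365.8]
side A 0.04 [327.3 369.1]
side A 0.034 [327.2 371. ]
side A 0.01 [326.8 378.5]
side B 0.082 [351.6 386.9]
side B 0.05 [350.6 397.4]
side B 0.04 [350.2 400.6]
side B 0.034 [350.  402.5]
side B 0.01 [349.3 409.9]
top A 0.082 [451.3 273.5]
top A 0.05 [447.6 275.5]
top A 0.04 [446.5 276.2]
top A 0.034 [445.8 276.5]
top A 0.01 [443.2 278. ]
top B 0.082 [483.  265.5]
top B 0.05 [478.4 267.8]
top B 0.04 [477.  268.4]
top B 0.034 [476.2 268.9]
top B 0.01 [473.  270.4]
```

View pics/e_side.png

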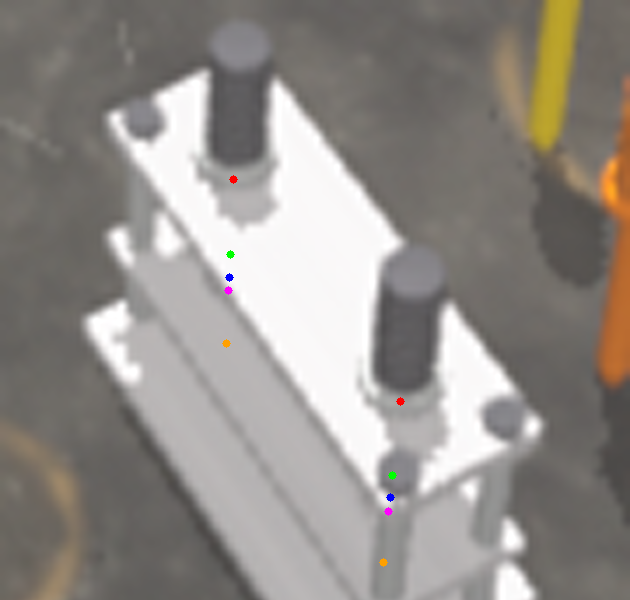

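View pics/e_top.png

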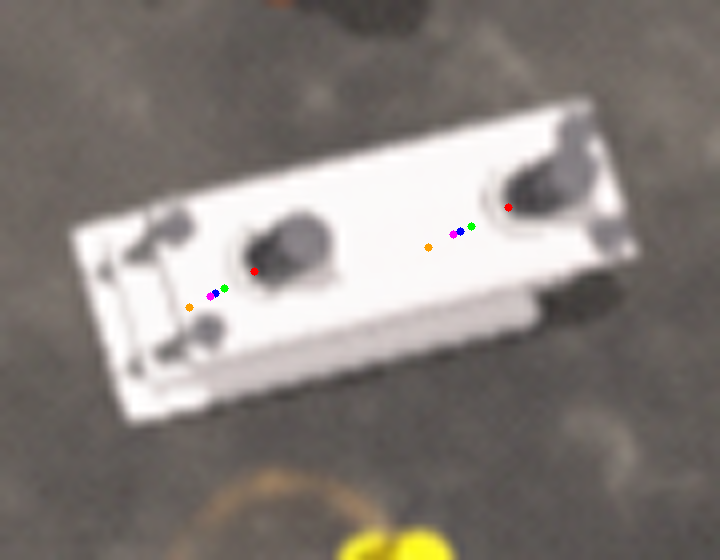

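```bash
cat >> h.py <<'E'
def tri(c1,p1,c2,p2):
    o1,d1=ray(c1,*p1);o2,d2=ray(c2,*p2)
    A=np.stack([d1,-d2],1);s=np.linalg.lstsq(A,o2-o1,rcond=None)[0]
    a=o1+s[0]*d1;b=o2+s[1]*d2;return (a+b)/2,np.linalg.norm(a-b)
E
python3 - <<'E'
from h import *
np.set_printoptions(linewidth=200,precision=4,suppress=True)
S=load('side');T=load('top')
t=lambda x,y:((x+.5)/6-.5+270,(y+.5)/6-.5+190)
s=lambda x,y:((x+.5)/5-.5+260,(y+.5)/5-.5+200)
for n,a,b in(('ear',(533,216),(425,295)),('hinge',(143,260),(292,112)),('eye',(513,348),(322,376)),('bedTL',(55,125),(373,48)),('bedTR',(603,57),(592,328)),('bedBL',(90,485),(143,226)),('bedBR',(637,415),(330,518))):
    print(n,*tri(T,t(*a),S,s(*b)))
# bed plane from depth
for n,c in(('top',T),('side',S)):
    P=cloud(c);m=(P[...,0]>.43)&(P[...,0]<.66)&(P[...,1]>-.12)&(P[...,1]<.14)&(c['color'].min(-1)>215)&(P[...,2]>.03)
    q=P[m]
    for _ in range(6):
        ce=q.mean(0);n_=np.linalg.svd(q-ce,full_matrices=False)[2][2];n_*=np.sign(n_[2]);r=(q-ce)@n_;q=q[abs(r)<max(2*r.std(),.001)]
    print(n,len(q),n_,np.degrees(np.arccos(n_[2])),np.degrees(np.arctan2(-n_[1],-n_[0])),n_@ce,r.std())
    a=P-0;h=a@n_-n_@ce
    m=(abs(h-.038)<.003)&(P[...,0]>.43)&(P[...,0]<.66)&(P[...,1]>-.12)&(P[...,1]<.14)
    nl,lab,st,cc=cv2.connectedComponentsWithStats(m.astype(np.uint8))
    for i in range(1,nl):
        if st[i,4]>20: print('h38',st[i],cc[i],P[lab==i].mean(0),h[lab==i].mean())
E
```

```text
ear [ 0.5577 -0.0559  0.1046] 0.0011603759153310648
hinge [0.54   0.0919 0.0944] 0.00030656841791343884
eye [ 0.5146 -0.0518  0.0636] 0.0018152926586755369
bedTL [0.5914 0.1275 0.0966] 0.000953064109112001
bedTR [ 0.6241 -0.0834  0.0946] 0.001965444973447473
bedBL [0.468  0.1138 0.0202] 0.007261868052930306
bedBR [ 0.4994 -0.1044  0.0315] 0.006401891177627604
top 1811 [-0.4908 -0.0766  0.8679] 29.786359439075838 8.870667077537878 -0.2177492957299518 0.001636957129945223
h38 [350 215  18  21 271] [358.4354 224.8635] [ 0.5599 -0.056   0.1046] 0.038006427752647794
side 1291 [-0.4916 -0.0753  0.8676] 29.823803764688474 8.71071924138719 -0.2173736447469022 0.0013093779466699816
h38 [334 247  25  24 275] [345.8873 258.2836] [ 0.5597 -0.0563  0.1052] 0.03770984846233862
```

```bash
cat >> h.py <<'E'
def forkR(psi):
    c,s=np.cos(psi),np.sin(psi); a=np.radians(30)
    x=np.array([c*np.cos(a),s*np.cos(a),np.sin(a)]);y=np.array([-s,c,0]);return np.stack([x,y,np.cross(x,y)],1)
E
python3 - <<'E'
from h import *
np.set_printoptions(linewidth=200,precision=4,suppress=True)
S=load('side');T=load('top');R=forkR(np.radians(8.8))
for n,c in(('top',T),('side',S)):
    P=cloud(c);Q=P@R-np.array([.5577,-.0559,.1046])@R
    m=(abs(Q[...,2])<.004)&(abs(Q[...,0])<.035)&(abs(Q[...,1])<.03)
    q=Q[m];print(n,len(q),'min',np.percentile(q,2,axis=0),'max',np.percentile(q,98,axis=0),'med',np.median(q,0),cv2.minAreaRect(q[:,:2].astype(np.float32)))
    # hole dark in gray image
    # post top
    m=(Q[...,2]>.012)&(Q[...,2]<.04)&(Q[...,1]>.04)&(Q[...,1]<.14)&(Q[...,0]<.03)&(Q[...,0]>-.1)
    q=Q[m];print('post',len(q),q.min(0),q.max(0),np.median(q,0))
    tp=q[q[:,2]>.022];print('posttop',len(tp),tp.mean(0) if len(tp) else '')
E
```

```text
top 290 min [-0.0199 -0.0187 -0.0038] max [0.0243 0.0183 0.0031] med [ 0.0034 -0.0003 -0.0008] ((0.001700233668088913, -0.0002391524612903595), (0.03799574822187424, 0.046680748462677), 89.72388458251953)
post 31 [-0.0314  0.0834  0.0136] [-0.0203  0.095   0.0302] [-0.024   0.0891  0.025 ]
posttop 21 [-0.0261  0.0893  0.0261]
side 292 min [-0.0198 -0.019  -0.0036] max [0.0241 0.0183 0.0028] med [ 0.003  -0.0016 -0.0005] ((0.002280399203300476, 0.000240301713347435), (0.04001222550868988, 0.04562525078654289), 89.14202117919922)
post 38 [-0.0318  0.0808  0.0127] [-0.0204  0.0942  0.0272] [-0.0261  0.0874  0.0236]
posttop 22 [-0.0261  0.0885  0.0255]
```

```bash
cat >> h.py <<'E'
PSI=np.radians(8.8);RF=forkR(PSI);M=np.array([.5577,-.0559,.1046])+RF@[-.0013,0,-.0003]
def toolmove(target,yaw=None):
    o=robot.get_obs()
    from scipy.spatial.transform import Rotation as Ro
    R=Ro.from_quat(o['tool_rot']).as_matrix();d=R.T@(np.array(target)-o['position'])
    y0=np.arctan2(R[1,0],R[0,0]);t=0
    if yaw is not None: t=-((yaw-y0+np.pi)%(2*np.pi)-np.pi)
    return d,t,np.degrees(y0),o
E
python3 - <<'E'
from h import *
np.set_printoptions(linewidth=200,precision=4,suppress=True)
print('M',M,'Rz',RF[:,2])
f=lambda *p:M+RF@np.array(p)
print('posttop now',f(-.026,.089,.027),'home',f(0,.085,.027),'hinge',f(0,.15,-.02))
c=load('top');P=cloud(c)
m=(P[...,2]>.02)&(P[...,2]<.15)&(P[...,0]>.3)&(P[...,0]<.45)&(P[...,1]>-.2)&(P[...,1]<.2)
nl,lab,st,cc=cv2.connectedComponentsWithStats(m.astype(np.uint8))
for i in range(1,nl):
    if st[i,4]>8: q=P[lab==i];print(st[i],q.mean(0),q.max(0),q.min(0))
print(toolmove([.42,.0,.22],PSI)[:3])
E
```

```text
M [ 0.5567 -0.056   0.1037] Rz [-0.4941 -0.0765  0.866 ]
posttop now [0.5075 0.0264 0.1141] home [0.5304 0.0259 0.1271] hinge [0.5437 0.0937 0.0864]
[374 295  16  17 216] [ 0.3899 -0.1165  0.0357] [ 0.4089 -0.0987  0.0441] [ 0.3716 -0.1344  0.0276]
[314 300  12  13 130] [0.3781 0.0283 0.059 ] [0.3934 0.041  0.0956] [0.366  0.0152 0.022 ]
(array([ 0.4092, -0.5303,  0.0028]), np.float64(0.07225112252604227), np.float64(12.939684385824826))
```

Run:
```python
from h import *
np.set_printoptions(linewidth=200,precision=4,suppress=True)
print(toolmove([.472,.018,.22],PSI)[:3])
```

```text
(array([ 0.4639, -0.5362,  0.0028]), np.float64(0.07225112252604227), np.float64(12.939684385824826))
```

{"method": "send_rows", "body": {"steps": [0, 0.232, -0.268, 0.003, 0.072, 0, 0.232, -0.268, 0.003, 0.072, 0, 0.232, -0.268, 0.003, 0.072, 0, 0.232, -0.268, 0.003, 0.072, 0, 0.232, -0.268, 0.003, 0.072, 0, 0.464, -0.536, 0.003, 0.072, 0, 0.464, -0.536, 0.003, 0.072, 0, 0.464, -0.536, 0.003, 0.072], "force": 20}}

```text
time: 1.1
position: [0.3746, -0.1655, 0.2198]
tool_rot: [0.997, 0.076, 0.0, -0.001]
ft_force: [1.4, 0.1, 0.8]
grip_width: 0.015
```

Run:
```python
from h import *
np.set_printoptions(linewidth=200,precision=4,suppress=True)
print(toolmove([.472,.018,.22],PSI)[:3])
```

```text
(array([ 0.1243, -0.1665,  0.0001]), np.float64(-0.00047319920905142254), np.float64(8.772887682452426))
```

{"method": "send_rows", "body": {"steps": [0, 0.124, -0.166, 0, 0, 0, 0.124, -0.166, 0, 0, 0, 0.124, -0.166, 0, 0, 0, 0.124, -0.166, 0, 0, 0, 0.124, -0.166, 0.06, 0, 0, 0.124, -0.166, 0.12, 0, 0, 0.124, -0.166, 0.12, 0, 0, 0.124, -0.166, 0.12, 0]}}

```text
time: 2.1
position: [0.4728, 0.0174, 0.1013]
tool_rot: [0.997, 0.076, 0.001, -0.001]
ft_force: [0.6, -0.2, 0.3]
grip_width: 0.0003
```

Run:
```python
from h import *
print(robot.get_obs()['position'],robot.get_obs()['ft_force'])
for n in('side','top'): c=grab(n)
s=load('side')['color'];t=load('top')['color']
save(np.hstack([cv2.resize(s[190:330,250:400],(400,373),interpolation=2),cv2.resize(t[180:290,270:390],(400,373),interpolation=2)]),'f1.png')
```

```text
[0.47279078 0.01742299 0.10133236] [ 0.60570944 -0.24819406  0.25971388]
```

View pics/f1.png

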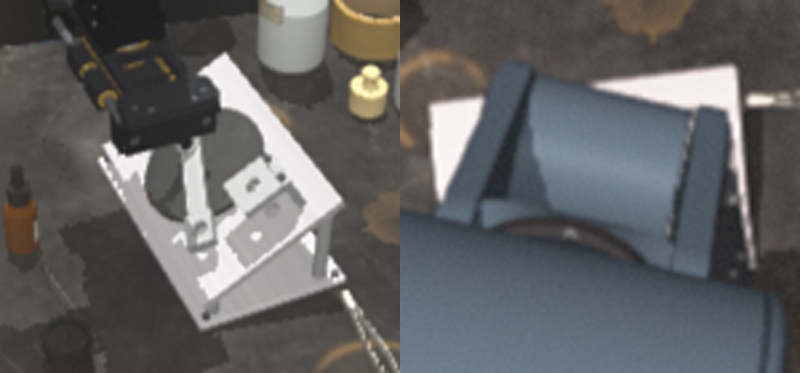

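{"method": "send_rows", "body": {"steps": [0, 0.015, 0, 0, 0, 0, 0.02, 0, -0.002, 0, 0, 0.024, 0, -0.004, 0, 0, 0.028, 0, -0.006, 0, 0, 0.032, 0, -0.008, 0, 0, 0.036, 0, -0.01, 0, 0, 0.038, 0, -0.011, 0, 0, 0.038, 0, -0.011, 0]}}

```text
time: 3.2
position: [0.5097, 0.0222, 0.1145]
tool_rot: [0.997, 0.077, 0.002, 0.0]
ft_force: [-3.6, -4.5, 1.7]
grip_width: 0.0005
```

{"method": "send_rows", "body": {"steps": [0, 0.001, 0, -0.0006, 0, 0, 0.002, 0, -0.0012, 0, 0, 0.003, 0, -0.0018, 0, 0, 0.003, 0, -0.0018, 0]}}

```text
time: 3.7
position: [0.5125, 0.0223, 0.1166]
tool_rot: [0.997, 0.077, 0.001, 0.001]
ft_force: [-4.7, -3.7, 0.3]
grip_width: 0.0004
```

{"method": "send_rows", "body": {"steps": [0, 0.001, 0, -0.0006, 0, 0, 0.002, 0, -0.0012, 0, 0, 0.003, 0, -0.0018, 0, 0, 0.003, 0, -0.0018, 0]}}

```text
time: 4.2
position: [0.5157, 0.0227, 0.1185]
tool_rot: [0.997, 0.077, 0.002, 0.001]
ft_force: [-2.8, -3.7, 1.0]
grip_width: 0.0005
```

Run:
```python
from h import *
grab('side')
s=load('side')['color']
save(cv2.resize(s[190:330,260:400],(700,700),interpolation=2)[:600],'f2.png')
```

```text
(no output)
```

View pics/f2.png

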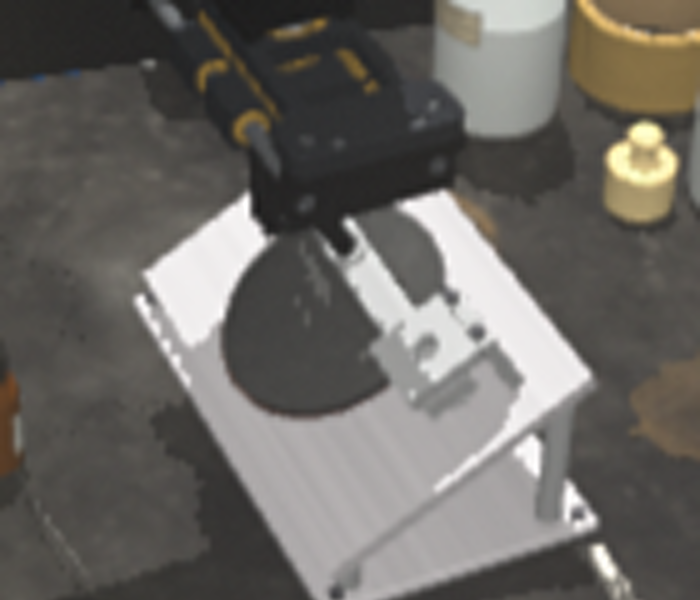

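Bar's eye is nearly under the ear (about (430,350) in the crop). I keep pushing until the stop is felt.

{"method": "send_rows", "body": {"steps": [0, 0.001, 0, -0.0006, 0, 0, 0.002, 0, -0.0012, 0, 0, 0.002, 0, -0.0012, 0]}}

```text
time: 4.62
position: [0.517, 0.023, 0.1194]
tool_rot: [0.997, 0.077, 0.001, 0.001]
ft_force: [-4.1, -3.4, -1.1]
grip_width: 0.0005
```

{"method": "send_rows", "body": {"steps": [0, 0.001, 0, -0.0006, 0, 0, 0.002, 0, -0.0012, 0, 0, 0.002, 0, -0.0012, 0]}}

```text
time: 5.0
position: [0.517, 0.0233, 0.1198]
tool_rot: [0.997, 0.077, -0.002, 0.001]
ft_force: [-5.0, -3.0, -1.8]
grip_width: 0.0007
```

{"method": "send_rows", "body": {"steps": [0, 0.003, 0, -0.001, 0, 0, 0.005, 0, -0.002, 0, 0, 0.006, 0, -0.002, 0, 0, 0.006, 0, -0.002, 0]}}

```text
time: 5.5
position: [0.5175, 0.0239, 0.1201]
tool_rot: [0.997, 0.078, -0.008, 0.001]
ft_force: [-9.8, -7.1, -2.7]
grip_width: 0.0003
```

{"method": "send_rows", "body": {"steps": [0, 0.006, 0, 0, 0, 0, 0.008, 0, 0, 0, 0, 0.008, 0, 0, 0]}}

```text
time: 5.88
position: [0.5178, 0.0241, 0.1193]
tool_rot: [0.997, 0.079, -0.016, 0.001]
ft_force: [-15.0, -10.1, 8.3]
grip_width: 0.0006
```

Run:
```python
from h import *
grab('side')
s=load('side')['color']
save(cv2.resize(s[190:310,270:390],(600,600),interpolation=2)[:600],'f3.png')
```

```text
(no output)
```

View pics/f3.png

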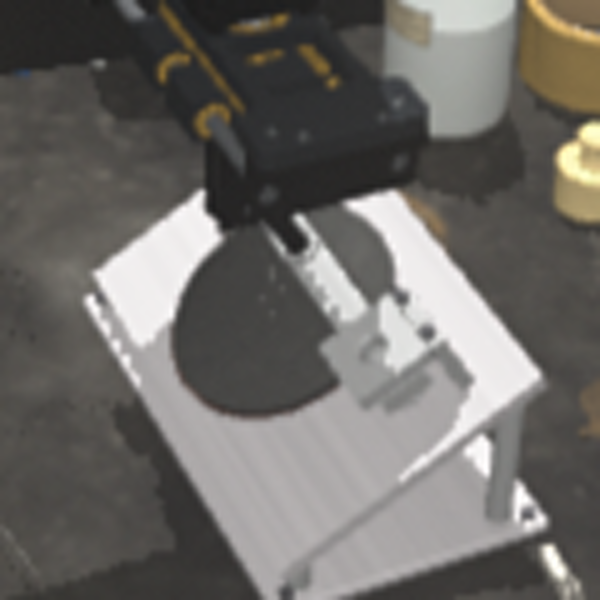

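{"method": "send_rows", "body": {"steps": [0, -0.01, 0, 0, 0, 0, -0.03, 0, 0, 0, 0, -0.03, 0, -0.05, 0, 0, -0.03, 0, -0.11, 0, 0, -0.03, 0, -0.11, 0]}}

```text
time: 6.55
position: [0.4972, 0.0199, 0.2354]
tool_rot: [0.997, 0.079, -0.008, 0.002]
ft_force: [0.1, 0.4, 0.1]
grip_width: 0.0004
```

Run:
```python
from h import *
np.set_printoptions(linewidth=200,precision=4,suppress=True)
grab('side')
o=robot.get_obs();print(o['tool_rot'],o['position'],o['q'])
yr=np.radians(105.4)
print(toolmove([.42,-.18,.235],yr)[:3],toolmove([.457,-.2697,.235],yr)[:3])
s=load('side')['color']
save(cv2.resize(s[190:310,270:390],(600,600),interpolation=2)[:600],'f4.png')
```

```text
[ 0.9968  0.0794 -0.0114  0.0013] [0.4949 0.0202 0.2329] [-0.18    0.3492  1.7231 -0.0095  1.0907  1.2363]
(array([-0.1056,  0.1858,  0.0005]), np.float64(-1.6806104059626437), np.float64(9.108116732572594)) (array([-0.0833,  0.2802,  0.0001]), np.float64(-1.6806104059626437), np.float64(9.108116732572594))
```

View pics/f4.png

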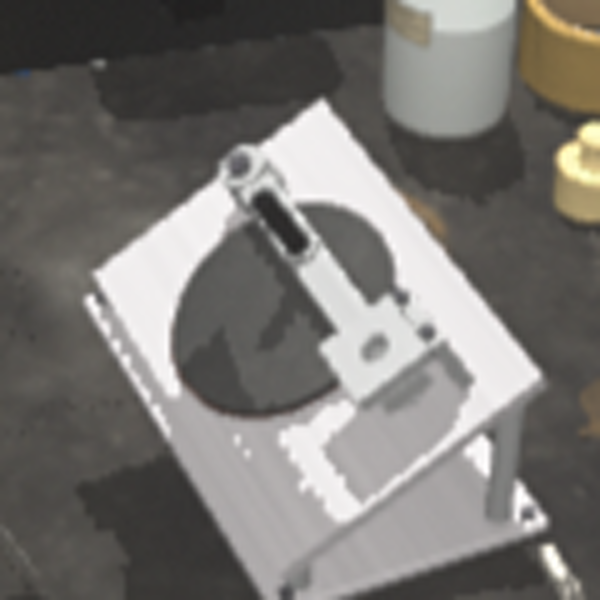

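{"method": "send_rows", "body": {"steps": [0.04, -0.083, 0.28, 0, -1.68, 0.04, -0.083, 0.28, 0, -1.68, 0.04, -0.083, 0.28, 0, -1.68, 0.04, -0.083, 0.28, 0, -1.68, 0.04, -0.083, 0.28, 0, -1.68, 0.04, -0.083, 0.28, 0, -1.68, 0.04, -0.083, 0.28, 0, -1.68, 0.04, -0.083, 0.28, 0, -1.68]}}

```text
time: 7.6
position: [0.4572, -0.2692, 0.2333]
tool_rot: [0.706, 0.708, -0.01, -0.007]
ft_force: [-0.5, -0.1, 0.2]
grip_width: 0.04
```

Run:
```python
from h import *
np.set_printoptions(linewidth=200,precision=4,suppress=True)
yr=np.radians(105.4)
print(toolmove([.457,-.2697,.235],yr))
```

```text
(array([-0.0005, -0.0003, -0.0017]), np.float64(-0.2665407833211386), np.float64(90.1283380475878), {'time': 7.6, 'q': array([-0.7319,  0.3952,  1.6424, -0.0207,  1.1199, -0.7249]), 'joint_velocities': array([ 0.0028, -0.0039,  0.0058,  0.0081, -0.004 , -1.4937]), 'joint_torque': array([ -0.2649, -36.4705, -16.5638,  -0.0527,   0.1256,   0.9923]), 'position': array([ 0.4572, -0.2692,  0.2333]), 'tool_rot': array([ 0.7063,  0.7078, -0.0097, -0.0074]), 'ft_force': array([-0.4931, -0.0567,  0.1678]), 'moment': array([-0.0096, -0.1313, -0.0071]), 'grip_width': 0.04000545358210818})
```

{"method": "send_rows", "body": {"steps": [0.04, -0.0005, -0.0003, 0.02, -0.2, 0.04, -0.0005, -0.0003, 0.06, -0.266, 0.04, -0.0005, -0.0003, 0.06, -0.266, 0.04, -0.0005, -0.0003, 0.06, -0.266]}}

```text
time: 8.1
position: [0.456, -0.2699, 0.1734]
tool_rot: [0.607, 0.795, -0.008, -0.008]
ft_force: [0.2, -0.4, 0.7]
grip_width: 0.0401
```

Run:
```python
from h import *
np.set_printoptions(linewidth=200,precision=4,suppress=True)
yr=np.radians(105.4)
print(toolmove([.457,-.2697,.103],yr)[:3])
grab('side')
s=load('side')['color']
save(cv2.resize(s[280:440,270:430],(600,600),interpolation=2)[:600],'g1.png')
```

```text
(array([-0.0003,  0.0027,  0.0703]), np.float64(-0.001878164875142474), np.float64(105.29238907942464))
```

View pics/g1.png

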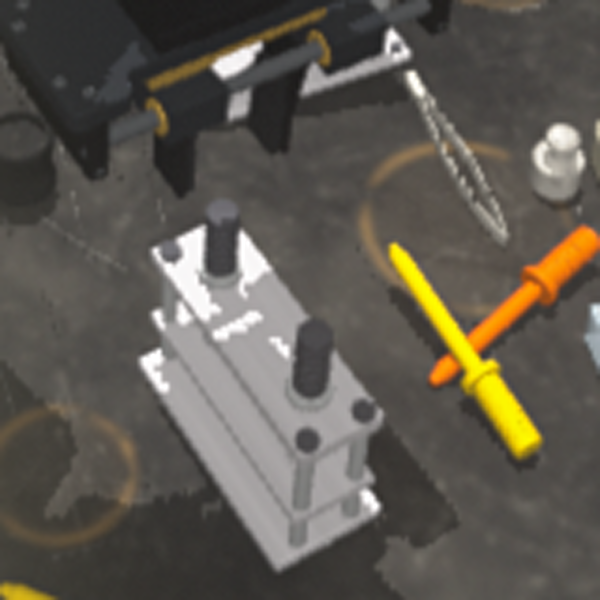

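Run:
```python
from h import *
save(load('side')['color'],'g2.png')
```

```text
(no output)
```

View pics/g2.png

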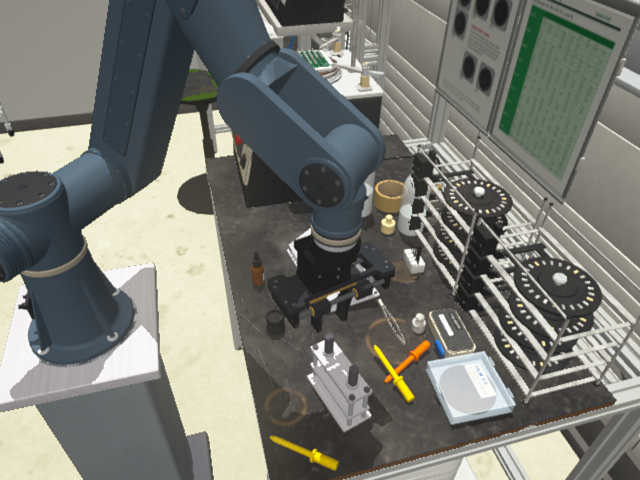

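{"method": "send_rows", "body": {"steps": [0.04, 0, 0.0027, 0.02, 0, 0.04, 0, 0.0027, 0.05, 0, 0.04, 0, 0.0027, 0.07, 0, 0.04, 0, 0.0027, 0.07, 0, 0.04, 0, 0.0027, 0.07, 0]}}

```text
time: 8.78
position: [0.4584, -0.2707, 0.1054]
tool_rot: [0.607, 0.795, -0.009, -0.006]
ft_force: [0.3, -0.3, -0.1]
grip_width: 0.0404
```

Run:
```python
from h import *
np.set_printoptions(linewidth=200,precision=4,suppress=True)
yr=np.radians(105.4)
print(toolmove([.457,-.2697,.103],yr)[:3],robot.get_obs()['ft_force'])
grab('side')
s=load('side')['color']
save(cv2.resize(s[280:440,270:430],(600,600),interpolation=2)[:600],'g3.png')
```

```text
(array([ 0.0014, -0.001 ,  0.0025]), np.float64(-0.0018125116066656233), np.float64(105.29615073461957)) [ 0.3249 -0.2803 -0.1417]
```

View pics/g3.png

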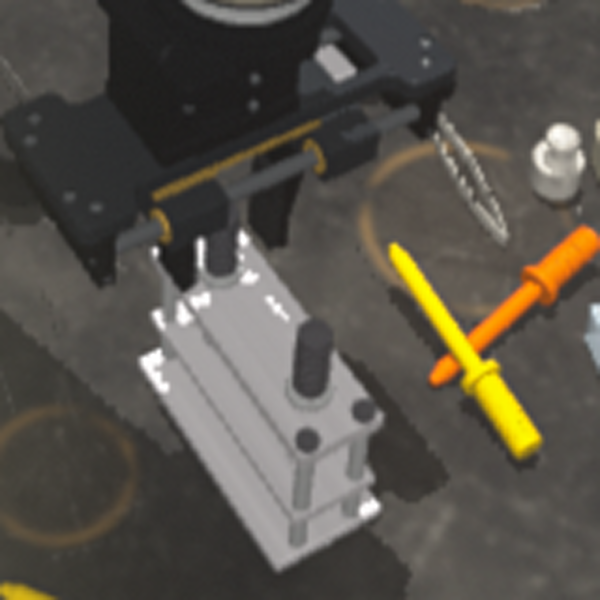

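{"method": "send_rows", "body": {"steps": [0.01, 0.001, -0.001, 0.002, 0, 0.01, 0.001, -0.001, 0.002, 0, 0.01, 0.001, -0.001, 0.002, 0, 0.01, 0.001, -0.001, 0.002, 0], "force": 25}}

```text
time: 9.32
position: [0.4575, -0.2701, 0.1038]
tool_rot: [0.607, 0.795, -0.009, -0.006]
ft_force: [-0.1, 0.1, 2.2]
grip_width: 0.0151
```

{"method": "send_rows", "body": {"steps": [0.01, 0, 0, -0.01, 0, 0.01, 0, 0, -0.022, 0, 0.01, 0, 0, -0.034, 0, 0.01, 0, 0, -0.034, 0, 0.01, 0, 0, -0.034, 0]}}

```text
time: 9.95
position: [0.458, -0.2698, 0.1379]
tool_rot: [0.607, 0.795, -0.009, -0.006]
ft_force: [-0.4, -0.4, -1.4]
grip_width: 0.0151
```

Run:
```python
from h import *
np.set_printoptions(linewidth=200,precision=4,suppress=True)
print(robot.get_obs()['ft_force'],robot.get_obs()['position'])
grab('side')
s=load('side')['color']
save(cv2.resize(s[310:390,300:380],(600,600),interpolation=2)[:600],'g4.png')
```

```text
[-0.3954 -0.3658 -1.3842] [ 0.458  -0.2698  0.1379]
```

View pics/g4.png

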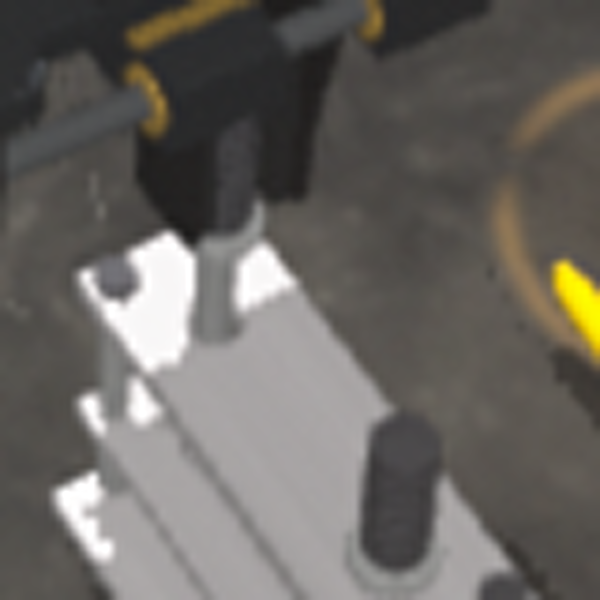

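{"method": "send_rows", "body": {"steps": [0.01, 0, 0, -0.004, 0, 0.01, 0, 0, -0.0045, 0, 0.01, 0, 0, -0.0045, 0]}}

```text
time: 10.38
position: [0.4579, -0.2696, 0.1421]
tool_rot: [0.607, 0.795, -0.009, -0.006]
ft_force: [-0.4, -0.4, -1.9]
grip_width: 0.0152
```

Run:
```python
from h import *
np.set_printoptions(linewidth=200,precision=4,suppress=True)
print(robot.get_obs()['ft_force'],robot.get_obs()['position'])
grab('side')
s=load('side')['color']
save(cv2.resize(s[330:370,310:350],(600,600),interpolation=2)[:600],'g5.png')
```

```text
[-0.3876 -0.3875 -1.8638] [ 0.4579 -0.2696  0.1421]
```

View pics/g5.png

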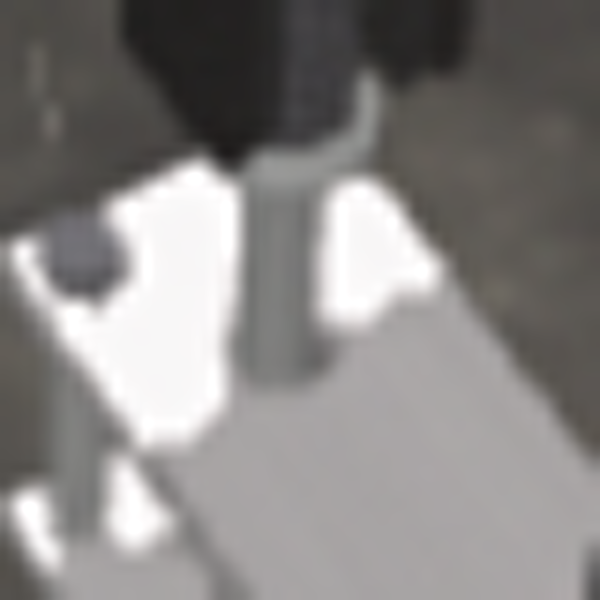

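{"method": "send_rows", "body": {"steps": [0.01, 0, 0, -0.008, 0, 0.01, 0, 0, -0.018, 0, 0.01, 0, 0, -0.028, 0, 0.01, 0, 0, -0.035, 0, 0.01, 0, 0, -0.0355, 0, 0.01, 0, 0, -0.0355, 0]}}

```text
time: 11.18
position: [0.4584, -0.2693, 0.1775]
tool_rot: [0.607, 0.795, -0.009, -0.006]
ft_force: [-1.0, 0.0, -1.9]
grip_width: 0.0152
```

Run:
```python
from h import *
np.set_printoptions(linewidth=200,precision=4,suppress=True)
o=robot.get_obs();print(o['ft_force'],o['position'],o['tool_rot'])
grab('side')
s=load('side')['color']
save(cv2.resize(s[290:390,290:390],(600,600),interpolation=2)[:600],'g6.png')
```

```text
[-0.957   0.0367 -1.8507] [ 0.4584 -0.2693  0.1775] [ 0.6067  0.7948 -0.0085 -0.0062]
```

View pics/g6.png

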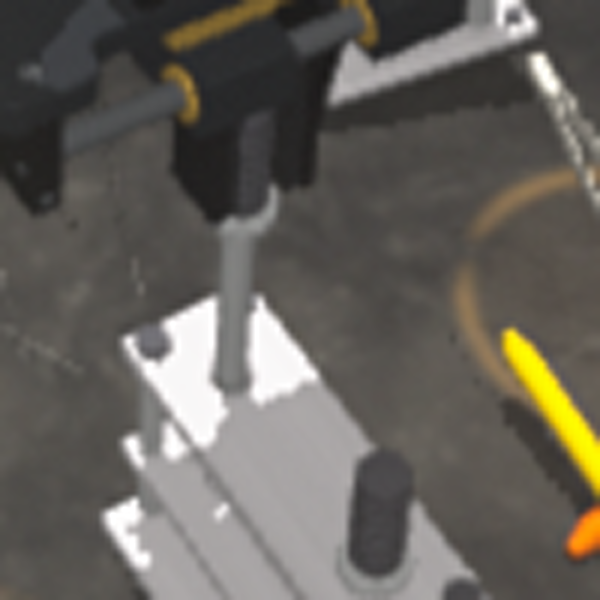

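{"method": "send_rows", "body": {"steps": [0.01, 0.0078, 0, 0.0003, 0, 0.01, 0.0157, 0, 0.0011, 0, 0.01, 0.0234, 0, 0.0025, 0, 0.01, 0.031, 0, 0.0044, 0, 0.01, 0.0385, 0, 0.0068, 0, 0.01, 0.0458, 0, 0.0097, 0, 0.01, 0.0528, 0, 0.0132, 0, 0.01, 0.0528, 0, 0.0132, 0]}}

```text
time: 12.22
position: [0.4437, -0.2174, 0.1636]
tool_rot: [0.607, 0.795, -0.008, -0.007]
ft_force: [1.2, -0.6, 1.2]
grip_width: 0.0153
```

Run:
```python
from h import *
np.set_printoptions(linewidth=200,precision=4,suppress=True)
o=robot.get_obs();print(o['ft_force'],o['position'],o['tool_rot'])
for n in('side','top'):grab(n)
s=load('side')['color'];t=load('top')['color']
save(np.hstack([cv2.resize(s[290:390,290:390],(400,400),interpolation=2),cv2.resize(t[220:300,420:500],(400,400),interpolation=2)]),'g7.png')
```

```text
[ 1.1811 -0.6461  1.2476] [ 0.4437 -0.2174  0.1636] [ 0.6065  0.795  -0.0083 -0.0071]
```

View pics/g7.png

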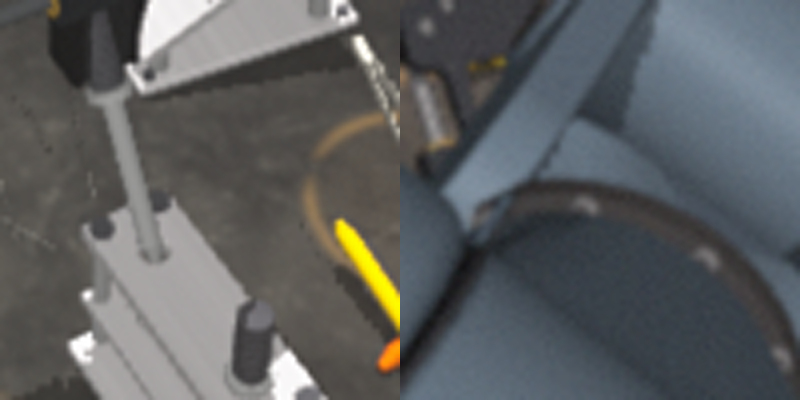

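{"method": "send_rows", "body": {"steps": [0.01, 0.004, 0, 0.0025, 0, 0.01, 0.007, 0, 0.004, 0, 0.01, 0.007, 0, 0.004, 0]}}

```text
time: 12.7
position: [0.4419, -0.2113, 0.1595]
tool_rot: [0.607, 0.795, -0.009, -0.007]
ft_force: [2.0, -1.8, -0.9]
grip_width: 0.0151
```

```bash
cat >> h.py <<'E'
from scipy.spatial.transform import Rotation as Ro
def toolR(): 
    o=robot.get_obs();R=Ro.from_quat(o['tool_rot']).as_matrix();return R,o['position'],o['position']-R[:,2]*.0187
def pinaxis(c,p1,p2):
    """pin axis from two image points on the shank centreline, constrained to tool x-z plane through grasp"""
    R,p,g=toolR();n=R[:,1];out=[]
    for q in(p1,p2):
        o,d=ray(c,*q);out.append(o+d*(n@(g-o))/(n@d))
    a=out[1]-out[0];return out,a/np.linalg.norm(a)
def shank(c,p1,p2,half=7):
    """refine centreline between approx pts p1,p2: silhouette via edge pair across each row"""
    g=cv2.GaussianBlur(cv2.cvtColor(c['color'],cv2.COLOR_RGB2GRAY),(0,0),.6).astype(float)
    p1=np.array(p1,float);p2=np.array(p2,float);t=(p2-p1)/np.linalg.norm(p2-p1);nn=np.array([-t[1],t[0]]);res=[]
    for f in np.linspace(0,1,25):
        ctr=p1+f*(p2-p1);o=np.arange(-half,half+.01,.25);pp=ctr+o[:,None]*nn
        v=cv2.remap(g.astype(np.float32),pp[:,0].astype(np.float32).reshape(1,-1),pp[:,1].astype(np.float32).reshape(1,-1),cv2.INTER_LINEAR)[0]
        d=np.abs(np.gradient(v));l=d[:len(d)//2].argmax();r=len(d)//2+d[len(d)//2:].argmax()
        res.append((o[l],o[r]))
    return np.array(res)
E
python3 - <<'E'
from h import *
np.set_printoptions(linewidth=200,precision=4,suppress=True)
o=robot.get_obs();print(o['ft_force'],o['position'],o['tool_rot'])
grab('side')
s=load('side')['color']
save(cv2.resize(s[300:370,290:360],(600,600),interpolation=2),'g8.png')
E
```

```text
[ 2.0474 -1.7646 -0.8994] [ 0.4419 -0.2113  0.1595] [ 0.6066  0.7949 -0.0085 -0.007 ]
```

View pics/g8.png

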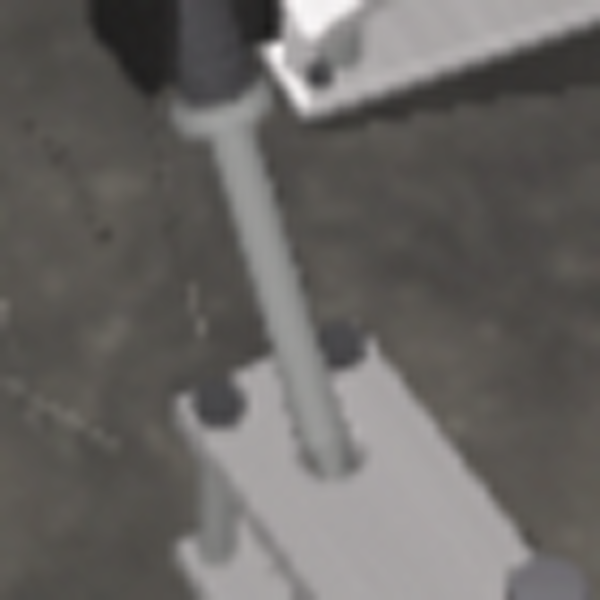

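Run:
```python
from h import *
np.set_printoptions(linewidth=200,precision=4,suppress=True)
c=load('side');k=600/70
f=lambda x,y:np.array([(x+.5)/k-.5+290,(y+.5)/k-.5+300])
a,b=f(240,165),f(315,400)
r=shank(c,a,b);print(r.round(2).tolist())
R,p,g=toolR()
t=(b-a)/np.linalg.norm(b-a);nn=np.array([-t[1],t[0]])
w=r[:,1]-r[:,0];ok=abs(w-np.median(w))<1;fr=np.linspace(0,1,25)
pf=np.polyfit(fr[ok],r.mean(1)[ok],1);print(np.median(w),pf)
a2=a+nn*np.polyval(pf,0);b2=b+nn*np.polyval(pf,1)
for A,B in((a,b),(a2,b2)):
    pts,ax=pinaxis(c,A,B);at=R.T@ax
    print(pts,ax,'tool',at,'angle from tool z',np.degrees(np.arctan2(-at[0],at[2])),'from vertical',np.degrees(np.arccos(-ax[2])))
    # distance of grasp pt from axis
    d=g-pts[0];print('perp offset of grasp in tool',R.T@(d-(d@ax)*ax))
```

```text
[[-2.5, 2.0], [-3.0, 2.25], [-2.5, 2.5], [-2.75, 2.0], [-2.75, 2.5], [-2.5, 2.5], [-2.5, 2.5], [-2.25, 3.0], [-2.25, 2.5], [-2.5, 2.75], [-2.5, 3.0], [-2.25, 2.5], [-2.5, 2.75], [-2.25, 3.0], [-2.25, 2.5], [-2.5, 2.75], [-2.0, 3.0], [-2.0, 2.5], [-2.5, 2.75], [-2.25, 1.75], [-2.75, 3.75], [-2.5, 7.0], [-6.25, 7.0], [-2.75, 3.75], [-2.5, 4.0]]
5.25 [ 0.7421 -0.1993]
[array([ 0.4473, -0.2325,  0.1418]), array([ 0.4551, -0.2643,  0.1015])] [ 0.1499 -0.6129 -0.7758] tool [-0.6314  0.      0.7755] angle from tool z 39.15325084571432 from vertical 39.12315252859713
perp offset of grasp in tool [-0.0048  0.     -0.0039]
[array([ 0.4475, -0.233 ,  0.1426]), array([ 0.4547, -0.2628,  0.0993])] [ 0.135  -0.5618 -0.8162] tool [-0.5781 -0.      0.8159] angle from tool z 35.32026130483537 from vertical 35.29271081131744
perp offset of grasp in tool [-0.0019 -0.     -0.0014]
```

{"method": "send_rows", "body": {"steps": [0.01, 0.005, 0, -0.008, 0, 0.01, 0.01, 0, -0.018, 0, 0.01, 0.015, 0, -0.07, 0, 0.01, 0.015, 0, -0.1, 0, 0.01, 0.015, 0, -0.1, 0, 0.01, 0.015, 0, -0.1, 0], "force": 50}}

```text
time: 13.5
position: [0.4389, -0.1952, 0.2588]
tool_rot: [0.607, 0.795, -0.008, -0.009]
ft_force: [-0.2, 0.9, -1.2]
grip_width: 0.0146
```

Run:
```python
from h import *
np.set_printoptions(linewidth=200,precision=4,suppress=True)
o=robot.get_obs();print(o['ft_force'],o['position'],o['tool_rot'],o['q'])
grab('side')
s=load('side')['color']
save(cv2.resize(s[240:360,260:380],(600,600),interpolation=2),'g9.png')
```

```text
[-0.2487  0.8985 -1.1969] [ 0.4389 -0.1952  0.2588] [ 0.6066  0.7949 -0.0085 -0.0085] [-0.6408  0.2941  1.7257 -0.0184  1.1391 -0.9   ]
```

View pics/g9.png

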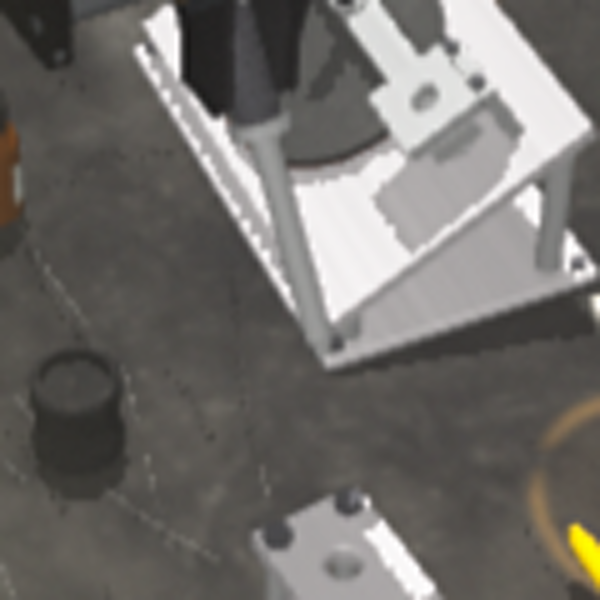

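```bash
cat >> h.py <<'E'
L=.1125
def tcp_for_tip(tip,ax=None):
    ax=-RF[:,2] if ax is None else ax
    R,_,_=toolR()
    return tip-ax*L+R[:,2]*.0187
E
python3 - <<'E'
from h import *
np.set_printoptions(linewidth=200,precision=4,suppress=True)
t=tcp_for_tip(M+RF[:,2]*.05);print(t,M+RF[:,2]*.05)
print(toolmove(t,PSI+np.pi)[:3])
E
```

```text
[ 0.476  -0.0685  0.2257] [ 0.532  -0.0599  0.147 ]
(array([0.1123, 0.0701, 0.0313]), np.float64(-1.4574080065322441), np.float64(105.29667219712773))
```

{"method": "send_rows", "body": {"steps": [0.01, 0.03, 0.02, 0, -0.18, 0.01, 0.06, 0.04, 0, -0.36, 0.01, 0.09, 0.055, 0, -0.54, 0.01, 0.112, 0.07, 0, -0.72, 0.01, 0.112, 0.07, 0, -0.9, 0.01, 0.112, 0.07, 0, -1.08, 0.01, 0.112, 0.07, 0, -1.26, 0.01, 0.112, 0.07, 0, -1.44]}}

```text
time: 14.55
position: [0.4754, -0.0682, 0.2552]
tool_rot: [-0.071, 0.997, 0.001, -0.015]
ft_force: [0.2, -0.3, -0.7]
grip_width: 0.0148
```

Run:
```python
from h import *
np.set_printoptions(linewidth=200,precision=4,suppress=True)
t=tcp_for_tip(M+RF[:,2]*.05)
print(toolmove(t,PSI+np.pi))
```

```text
(array([-0.0013, -0.0005,  0.0295]), np.float64(-0.011426258903682651), np.float64(-171.85467641080476), {'time': 14.55, 'q': array([-0.3684,  0.302 ,  1.7251, -0.0123,  1.1414, -2.076 ]), 'joint_velocities': array([ 0.001 , -0.0002,  0.0001, -0.0002,  0.0005, -1.4253]), 'joint_torque': array([  0.0411, -32.7865, -17.0174,  -0.0897,   0.1371,   0.9495]), 'position': array([ 0.4754, -0.0682,  0.2552]), 'tool_rot': array([-0.071 ,  0.9974,  0.0006, -0.0145]), 'ft_force': array([ 0.2347, -0.2803, -0.6909]), 'moment': array([ 0.1218, -0.1769, -0.0038]), 'grip_width': 0.014785266579592572})
```

{"method": "send_rows", "body": {"steps": [0.01, -0.001, 0, 0.01, -0.011, 0.01, -0.001, 0, 0.02, -0.011, 0.01, -0.001, 0, 0.02, -0.011]}}

```text
time: 14.92
position: [0.4746, -0.0677, 0.2335]
tool_rot: [-0.076, 0.997, 0.002, -0.016]
ft_force: [0.1, -0.5, -1.0]
grip_width: 0.0147
```

Run:
```python
from h import *
np.set_printoptions(linewidth=200,precision=4,suppress=True)
for n in('side','top'):grab(n)
s=load('side')['color'];t=load('top')['color']
save(cv2.resize(s[190:290,280:380],(600,600),interpolation=2),'h1.png')
save(cv2.resize(t[180:290,270:390],(600,550),interpolation=2),'h1t.png')
o=robot.get_obs();print(o['position'],o['tool_rot'])
```

```text
[ 0.4756 -0.068   0.2348] [-0.076   0.997   0.0009 -0.015 ]
```

View pics/h1.png

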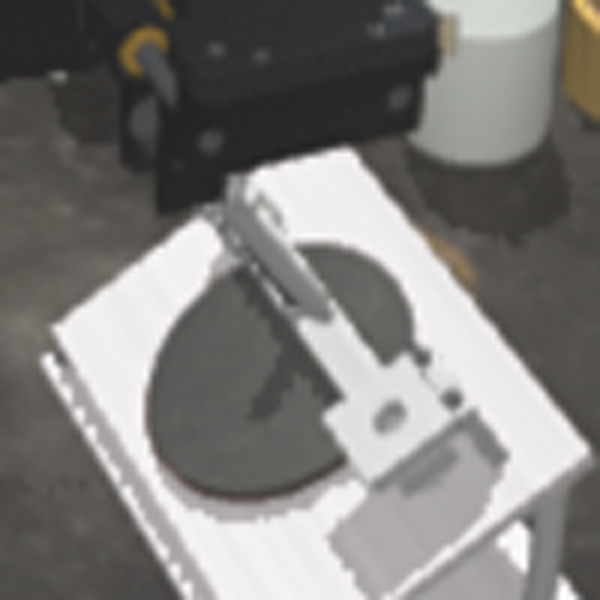

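View pics/h1t.png

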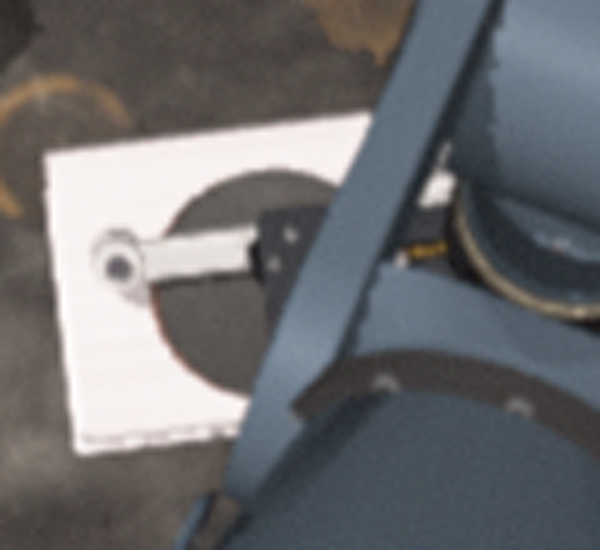

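```bash
cat > meas.py <<'E'
from h import *
np.set_printoptions(linewidth=200,precision=4,suppress=True)
def meas(a,b,tip,half=6):
    c=load('side');a=np.array(a);b=np.array(b)
    r=shank(c,a,b,half);w=r[:,1]-r[:,0];ok=(abs(w-np.median(w))<1.0);fr=np.linspace(0,1,25)
    pf=np.polyfit(fr[ok],r.mean(1)[ok],1);t=(b-a)/np.linalg.norm(b-a);nn=np.array([-t[1],t[0]])
    a2=a+nn*np.polyval(pf,0);b2=b+nn*np.polyval(pf,1)
    R,p,g=toolR()
    pts,ax=pinaxis(c,a2,b2);af=RF.T@ax
    print('w',np.median(w),ok.sum(),'line',a2,b2)
    print('axis in fork',af,'dev deg x',np.degrees(np.arctan2(af[0],-af[2])),'y',np.degrees(np.arctan2(af[1],-af[2])))
    tp=pinaxis(c,tip,b2)[0][0];print('tip world',tp,'in fork',RF.T@(tp-M), 'tip->grasp',np.linalg.norm(g-tp))
    print('tool in fork',RF.T@(g-M),'pred tip in fork from grasp,axis',RF.T@(g+ax*L-M))
    # depth
    P=cloud(c)
    for f in np.linspace(.1,.9,9):
        q=a2+f*(b2-a2);u,v=np.round(q).astype(int);print(RF.T@(P[v,u]-M),end=' ')
    print()
E
python3 - <<'E'
from meas import *
k=6;f=lambda x,y:((x+.5)/k-.5+280,(y+.5)/k-.5+190)
meas(f(247,212),f(305,290),f(322,313))
E
```

```text
w 7.0 10 line [318.2655 226.7641] [330.1829 238.0905]
axis in fork [ 0.0961  0.0025 -0.9954] dev deg x 5.514239973222254 y 0.14335909732275395
tip world [ 0.5287 -0.0596  0.1606] in fork [0.004  0.0008 0.0634] tip->grasp 0.10697452219497086
tool in fork [0.0043 0.0005 0.1704] pred tip in fork from grasp,axis [0.0152 0.0008 0.0584]
[-0.001  -0.0021  0.1228] [ 0.0008 -0.0004  0.1155] [ 0.0011 -0.0014  0.1126] [ 0.0015 -0.0034  0.1107] [ 0.0018 -0.0021  0.1055] [ 0.0009 -0.0037  0.1009] [ 0.0027 -0.0022  0.0936] [ 0.0031 -0.0048  0.0923] [ 0.0034 -0.0031  0.0864]
```

```bash
cat >> h.py <<'E'
def f2t(*d):
    R,_,_=toolR();return R.T@(RF@np.array(d))
E
python3 - <<'E'
from h import *
np.set_printoptions(precision=4,suppress=True)
print(f2t(-.005,-.001,0),f2t(-.005,-.001,-.054), 'zdir',f2t(0,0,-.01),'x',f2t(.01,0,0),'y',f2t(0,.01,0))
E
```

```text
[ 0.0043 -0.001   0.0026] [-0.0241 -0.0012  0.0486] zdir [-0.0053 -0.      0.0085] x [-0.0085  0.     -0.0053] y [0.   0.01 0.  ]
```

{"method": "send_rows", "body": {"steps": [0.01, 0.004, -0.001, 0.003, 0, 0.01, -0.01, -0.001, 0.026, 0, 0.01, -0.017, -0.001, 0.037, 0, 0.01, -0.021, -0.001, 0.043, 0, 0.01, -0.021, -0.001, 0.043, 0, 0.01, -0.021, -0.001, 0.043, 0], "force": 30}}

```text
time: 15.78
position: [0.4953, -0.0659, 0.1916]
tool_rot: [-0.076, 0.997, 0.001, -0.015]
ft_force: [-0.9, -0.6, -1.9]
grip_width: 0.0151
```

Run:
```python
from h import *
np.set_printoptions(linewidth=200,precision=4,suppress=True)
grab('side')
s=load('side')['color']
save(cv2.resize(s[210:290,300:380],(640,640),interpolation=2)[:600],'h2.png')
o=robot.get_obs();print(o['position'],o['tool_rot'],o['ft_force'])
R,p,g=toolR();print(RF.T@(g-M))
```

```text
[ 0.4953 -0.066   0.1917] [-0.076   0.997   0.0007 -0.0147] [-0.0605  0.3199 -1.6277]
[-0.0001 -0.0005  0.1232]
```

View pics/h2.png

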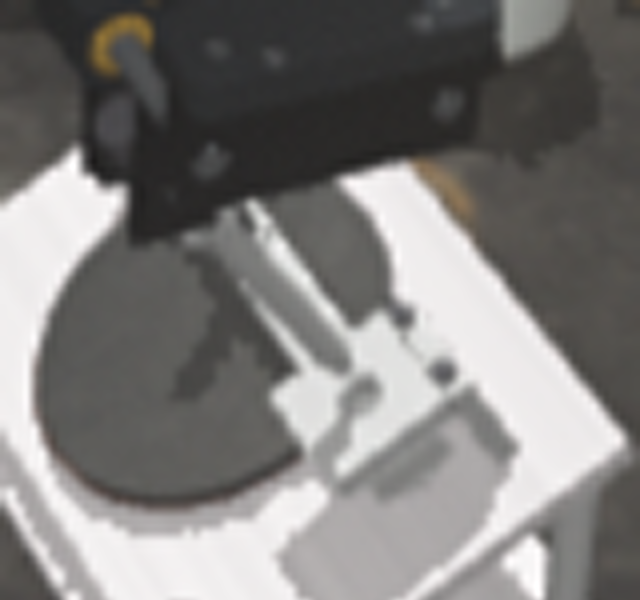

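Run:
```python
from h import *
np.set_printoptions(linewidth=200,precision=2,suppress=True)
c=load('side');p=lambda *f:(proj(c,M+RF@np.array(f))+.5-(300,210))*8-.5
for f in((0,0,0),(.01,0,0),(0,.01,0),(0,0,.01),(0,0,.02),(-.019,.019,0),(-.019,-.019,0),(.027,.019,0),(.027,-.019,0)):print(f,p(*f))
from meas import meas
k=8;f=lambda x,y:((x+.5)/k-.5+300,(y+.5)/k-.5+210)
meas(f(250,255),f(322,342),f(344,369))
```

```text
(0, 0, 0) [359.07 395.13]
(0.01, 0, 0) [389.16 372.39]
(0, 0.01, 0) [342.14 371.98]
(0, 0, 0.01) [343.76 375.97]
(0, 0, 0.02) [328.23 356.54]
(-0.019, 0.019, 0) [270.76 394.04]
(-0.019, -0.019, 0) [334.03 483.59]
(0.027, 0.019, 0) [407.34 290.68]
(0.027, -0.019, 0) [474.24 377.81]
w 8.25 25 line [331.1589 241.1508] [339.6664 252.4334]
axis in fork [-0.0181  0.0025 -0.9998] dev deg x -1.0392164687222532 y 0.1440442719561718
tip world [ 0.5517 -0.057   0.115 ] in fork [ 0.0012 -0.0002  0.0124] tip->grasp 0.1108252033496338
tool in fork [-0.0001 -0.0005  0.1232] pred tip in fork from grasp,axis [-0.0022 -0.0002  0.0107]
[ 0.0019 -0.0049  0.0713] [ 0.0022 -0.0033  0.0653] [ 0.0013 -0.0053  0.0609] [ 0.0015 -0.0028  0.054 ] [ 0.0003 -0.0038  0.0526] [ 0.0006 -0.0037  0.0482] [ 0.0009 -0.0009  0.0408] [ 0.0013 -0.0035  0.0394] [ 0.0017 -0.0056  0.0373]
```

{"method": "send_rows", "body": {"steps": [0.01, -0.0026, 0, 0.0042, 0, 0.01, -0.0053, 0, 0.0085, 0, 0.01, -0.008, 0, 0.0128, 0, 0.01, -0.0095, 0, 0.0153, 0, 0.01, -0.0095, 0, 0.0153, 0]}}

```text
time: 16.45
position: [0.5041, -0.0645, 0.1757]
tool_rot: [-0.076, 0.997, 0.001, -0.015]
ft_force: [-0.4, -0.7, -1.2]
grip_width: 0.0154
```

Run:
```python
from h import *
np.set_printoptions(linewidth=200,precision=4,suppress=True)
grab('side')
s=load('side')['color']
save(cv2.resize(s[210:290,300:380],(640,640),interpolation=2)[:600],'h3.png')
o=robot.get_obs();print(o['position'],o['tool_rot'],o['ft_force'])
R,p,g=toolR();print(RF.T@(g-M))
```

```text
[ 0.5041 -0.0645  0.1759] [-0.076   0.997   0.0008 -0.0149] [ 0.1345  0.8911 -1.4684]
[-0.0002 -0.0003  0.1051]
```

View pics/h3.png

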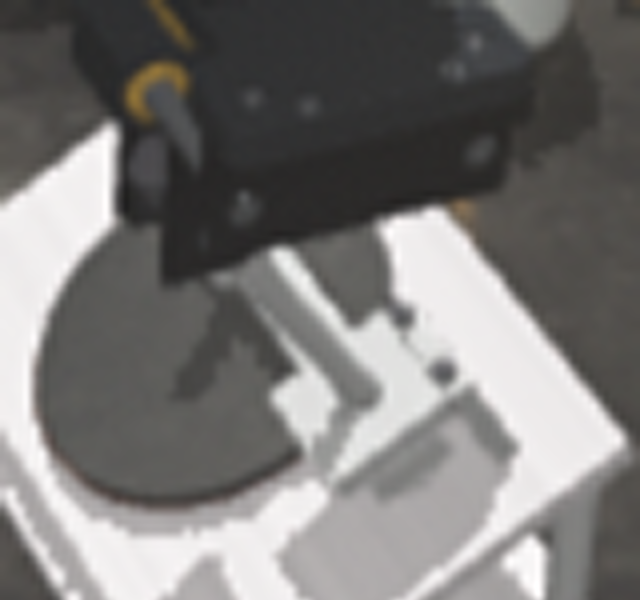

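{"method": "send_rows", "body": {"steps": [0.01, -0.0021, 0, 0.0034, 0, 0.01, -0.0042, 0, 0.0068, 0, 0.01, -0.0063, 0, 0.0102, 0, 0.01, -0.0063, 0, 0.0102, 0]}}

```text
time: 17.0
position: [0.5101, -0.0635, 0.1651]
tool_rot: [-0.076, 0.997, 0.001, -0.015]
ft_force: [-0.6, 0.3, -2.9]
grip_width: 0.0154
```

{"method": "send_rows", "body": {"steps": [0.01, -0.0021, 0, 0.0034, 0, 0.01, -0.0042, 0, 0.0068, 0, 0.01, -0.0063, 0, 0.0102, 0, 0.01, -0.0063, 0, 0.0102, 0]}}

```text
time: 17.5
position: [0.5162, -0.0625, 0.1543]
tool_rot: [-0.076, 0.997, 0.001, -0.015]
ft_force: [0.1, 0.4, -1.6]
grip_width: 0.0154
```

Run:
```python
from h import *
np.set_printoptions(linewidth=200,precision=4,suppress=True)
grab('side')
s=load('side')['color']
save(cv2.resize(s[210:290,300:380],(640,640),interpolation=2)[:600],'h4.png')
o=robot.get_obs();print(o['position'],o['tool_rot'],o['ft_force'],o['moment'])
R,p,g=toolR();print(RF.T@(g-M))
```

```text
[ 0.5162 -0.0625  0.1545] [-0.0761  0.997   0.001  -0.015 ] [-0.673   0.1609 -1.9165] [ 0.0327 -0.06    0.0476]
[-0.0003 -0.0002  0.0804]
```

View pics/h4.png

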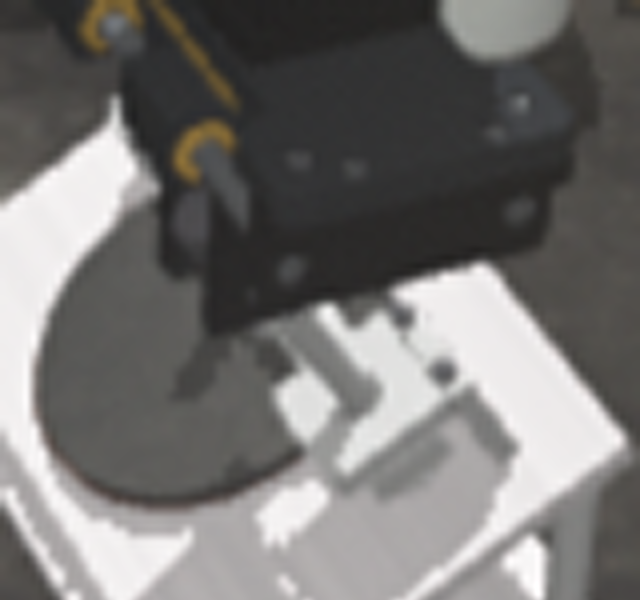

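{"method": "send_rows", "body": {"steps": [0.01, -0.0021, 0, 0.0034, 0, 0.01, -0.0042, 0, 0.0068, 0, 0.01, -0.0063, 0, 0.0102, 0, 0.01, -0.0063, 0, 0.0102, 0]}}

```text
time: 18.05
position: [0.5223, -0.0615, 0.1438]
tool_rot: [-0.076, 0.997, 0.001, -0.015]
ft_force: [-0.9, -1.1, -1.1]
grip_width: 0.0152
```

{"method": "send_rows", "body": {"steps": [0.01, -0.0021, 0, 0.0034, 0, 0.01, -0.0042, 0, 0.0068, 0, 0.01, -0.0063, 0, 0.0102, 0, 0.01, -0.0063, 0, 0.0102, 0]}}

```text
time: 18.55
position: [0.5283, -0.0605, 0.133]
tool_rot: [-0.076, 0.997, 0.001, -0.015]
ft_force: [-0.5, 0.2, -2.3]
grip_width: 0.0152
```

Run:
```python
from h import *
np.set_printoptions(linewidth=200,precision=4,suppress=True)
grab('side')
s=load('side')['color']
save(cv2.resize(s[210:290,300:380],(640,640),interpolation=2)[:600],'h5.png')
o=robot.get_obs();print(o['position'],o['tool_rot'],o['ft_force'],o['moment'])
R,p,g=toolR();print(RF.T@(g-M))
```

```text
[ 0.5283 -0.0605  0.1331] [-0.0761  0.997   0.0011 -0.0151] [-0.304  -0.455  -1.7628] [ 0.0012 -0.0042 -0.0336]
[-0.0004 -0.0001  0.0558]
```

View pics/h5.png

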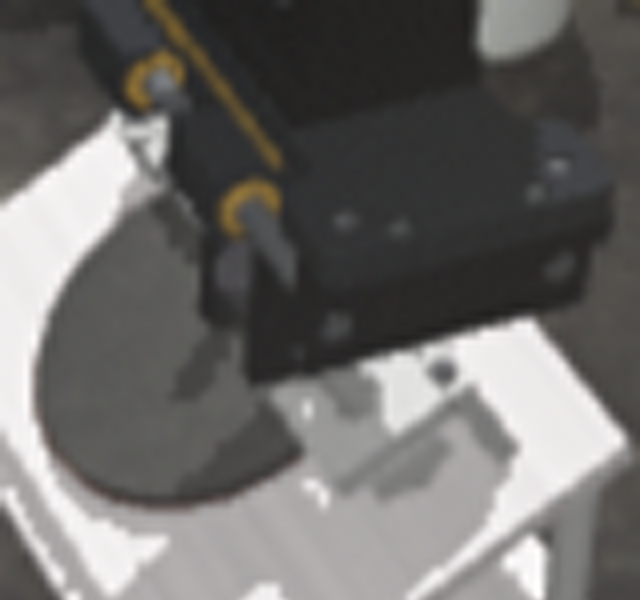

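{"method": "send_rows", "body": {"steps": [0.01, -0.0021, 0, 0.0034, 0, 0.01, -0.0042, 0, 0.0068, 0, 0.01, -0.0063, 0, 0.0102, 0, 0.01, -0.0063, 0, 0.0102, 0]}}

```text
time: 19.1
position: [0.5343, -0.0595, 0.1224]
tool_rot: [-0.076, 0.997, 0.001, -0.015]
ft_force: [-0.0, -0.6, -1.7]
grip_width: 0.0157
```

{"method": "send_rows", "body": {"steps": [0.01, -0.0016, 0, 0.0026, 0, 0.01, -0.0032, 0, 0.0051, 0, 0.01, -0.0042, 0, 0.0068, 0, 0.01, -0.0042, 0, 0.0068, 0]}}

```text
time: 19.6
position: [0.5384, -0.0588, 0.1152]
tool_rot: [-0.076, 0.997, 0.001, -0.015]
ft_force: [-0.3, 0.7, -1.3]
grip_width: 0.0152
```

Run:
```python
from h import *
np.set_printoptions(linewidth=200,precision=4,suppress=True)
grab('side')
s=load('side')['color']
save(cv2.resize(s[220:290,310:380],(630,630),interpolation=2)[:600],'h6.png')
o=robot.get_obs();print(o['position'],o['tool_rot'],o['ft_force'],o['moment'])
R,p,g=toolR();print(RF.T@(g-M))
```

```text
[ 0.5384 -0.0588  0.1153] [-0.0761  0.997   0.0012 -0.0151] [-0.2024 -0.7731 -2.2357] [ 0.0308 -0.0279 -0.0231]
[-0.0004 -0.      0.0352]
```

View pics/h6.png

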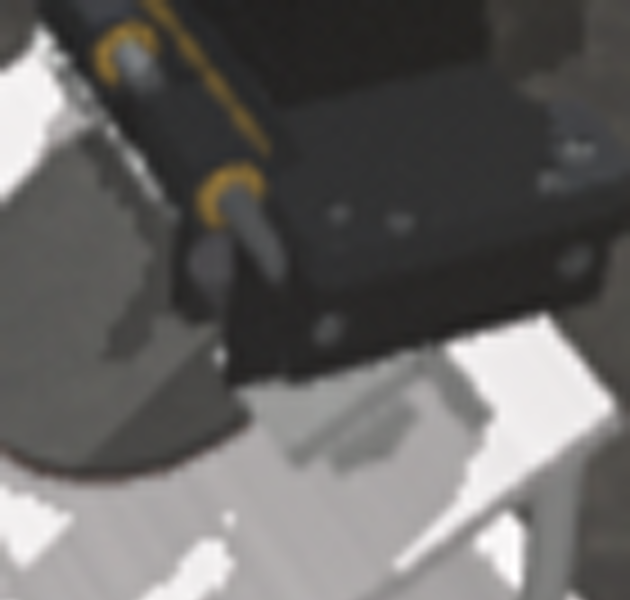

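{"method": "send_rows", "body": {"steps": [0.01, -0.0005, 0, 0.0009, 0, 0.01, -0.001, 0, 0.0017, 0, 0.01, -0.001, 0, 0.0017, 0]}}

```text
time: 20.02
position: [0.5394, -0.0587, 0.1136]
tool_rot: [-0.076, 0.997, 0.001, -0.015]
ft_force: [-0.1, 0.2, -1.1]
grip_width: 0.015
```

{"method": "send_rows", "body": {"steps": [0.01, -0.0005, 0, 0.0009, 0, 0.01, -0.001, 0, 0.0017, 0, 0.01, -0.001, 0, 0.0017, 0]}}

```text
time: 20.4
position: [0.5402, -0.0585, 0.1122]
tool_rot: [-0.076, 0.997, 0.001, -0.015]
ft_force: [-2.3, -1.6, 1.9]
grip_width: 0.0151
```

{"method": "send_rows", "body": {"steps": [0.01, -0.0005, 0, 0.0009, 0, 0.01, -0.001, 0, 0.0017, 0, 0.01, -0.001, 0, 0.0017, 0]}}

```text
time: 20.78
position: [0.5403, -0.0585, 0.112]
tool_rot: [-0.076, 0.997, 0.001, -0.016]
ft_force: [-5.7, -1.6, 12.4]
grip_width: 0.0151
```

Run:
```python
from h import *
np.set_printoptions(linewidth=200,precision=4,suppress=True)
o=robot.get_obs();print(o['position'],o['tool_rot'],o['ft_force'],o['moment'])
R,p,g=toolR();print(RF.T@(g-M),RF.T@o['ft_force'])
```

```text
[ 0.5403 -0.0585  0.112 ] [-0.0764  0.9969  0.001  -0.0159] [-5.6929 -1.6433 12.4448] [-0.0346  0.9061 -0.0348]
[-0.0004 -0.      0.0314] [ 1.1325 -0.753  13.7162]
```

{"method": "send_rows", "body": {"steps": [0.036, 0, 0, 0, 0, 0.036, 0, 0, 0, 0, 0.036, 0, 0, 0, 0, 0.036, 0.005, 0, -0.0085, 0, 0.036, 0.015, 0, -0.025, 0, 0.036, 0.032, 0, -0.05, 0, 0.036, 0.032, 0, -0.1, 0, 0.036, 0.032, 0, -0.12, 0]}}

```text
time: 21.78
position: [0.5132, -0.0639, 0.2369]
tool_rot: [-0.076, 0.997, -0.0, -0.013]
ft_force: [1.0, -0.2, 0.4]
grip_width: 0.0359
```

Run:
```python
from h import *
print(toolmove([.42,-.22,.3])[0])
grab('side');s=load('side')['color']
save(cv2.resize(s[190:310,270:390],(600,600),interpolation=2)[:600],'i1.png')
```

```text
[ 0.11750752 -0.1400197  -0.06022635]
```

View pics/i1.png

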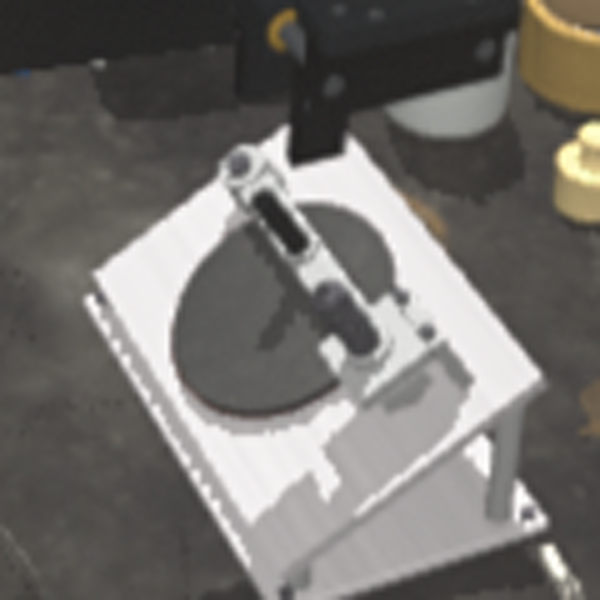

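{"method": "send_rows", "body": {"steps": [0.036, 0, 0, -0.06, 0, 0.036, 0.06, -0.05, -0.06, 0, 0.036, 0.1, -0.1, -0.06, 0, 0.036, 0.117, -0.16, -0.06, 0, 0.036, 0.117, -0.22, -0.06, 0, 0.036, 0.117, -0.28, -0.06, 0, 0.036, 0.117, -0.3, -0.06, 0, 0.036, 0.117, -0.3, -0.06, 0]}}

```text
time: 22.82
position: [0.445, -0.3801, 0.3007]
tool_rot: [-0.075, 0.997, -0.001, -0.012]
ft_force: [-0.4, 0.6, -0.7]
grip_width: 0.0362
```

Run:
```python
from h import *
np.set_printoptions(linewidth=200,precision=4,suppress=True)
for n in('side','top'):
    c=grab(n);P=cloud(c);Q=P@RF-M@RF
    m=(Q[...,2]>.035)&(Q[...,2]<.055)&(abs(Q[...,0])<.02)&(abs(Q[...,1])<.02)
    q=Q[m];t=q[q[:,2]>.042] if len(q) else q
    print(n,'grip top z',np.percentile(q[:,2],95) if len(q) else None,'top centre',t.mean(0) if len(t) else None,len(t))
    m=(Q[...,2]>.018)&(Q[...,2]<.032)&(Q[...,1]>.06)&(Q[...,1]<.11)&(abs(Q[...,0])<.03);q=Q[m]
    t=q[q[:,2]>.023];print('post top',t.mean(0),len(t))
s=load('side')['color'];t=load('top')['color']
save(s,'j1.png');save(np.hstack([cv2.resize(s[210:290,300:380],(400,400),interpolation=2),cv2.resize(t[190:270,300:380],(400,400),interpolation=2)]),'j2.png')
```

```text
side grip top z None top centre None 0
post top [nan nan nan] 0
top grip top z 0.04670698651159091 top centre [-0.0008  0.      0.0445] 34
post top [0.0004 0.0851 0.0264] 23<stdin>:9: RuntimeWarning: Mean of empty slice.
  ret = um.true_divide(
```

View pics/j1.png

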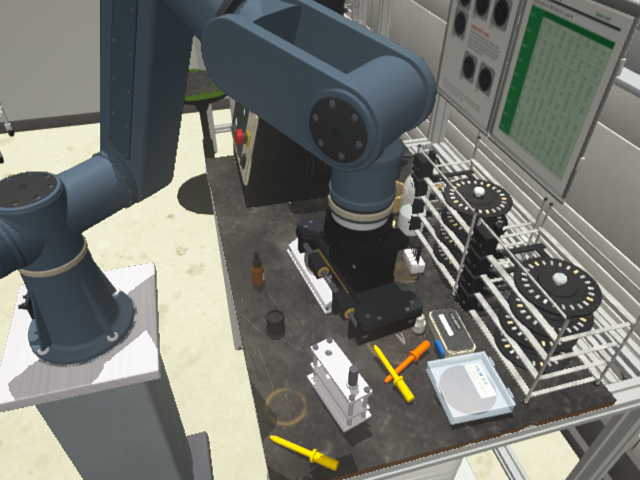

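View pics/j2.png

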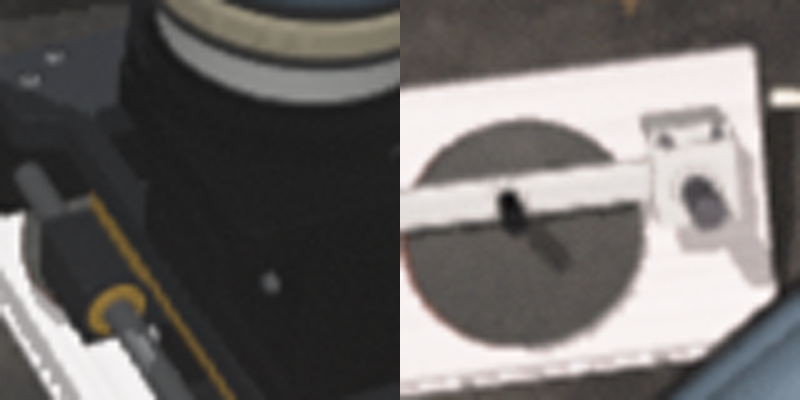

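```bash
python3 -c "
from rig import robot,hand_in
print(robot.get_obs()['time'],hand_in())"
```

```text
the job is handed in; nothing more can be done
22.925 None
```

The clamp is locked: the bar is home and the long pin is seated through all four holes, let go, and handed in at 22.9 s. The arm is parked clear of everything.

- **Bar:** I pushed the handle post up the slope until it stopped at its stop. The last measurement put the post top at (0.4, 85, 26) mm in the fork frame, where 0, 85, 27 is home.
- **Choosing the pin:** Neither camera could see the shanks in the rack. I lifted the pin in hole A, the one nearer the clamp, without pulling it out of the rack. Its shank stayed full width, so it was the long one. The short pin was never touched.
- **Pin:** The tool can only point down, so I tilted the pin about 30° between the pads, using the rack hole as a pivot. I then guided it down the hole axis in small steps until the collar met the ear, with about 14 N straight along the axis. After release, the grip top measured 45–47 mm above the ear (45 expected) and centred to within 1 mm.

**Checks that disagreed or failed:**
- **Pin tilt:** One reading said the pin was 5° over-tilted. A closer look before insertion gave about −1°, and it went in without side force.
- **Last side view:** In the last side picture the arm hid the fork. The final numbers are from the top camera only, backed by a clear side view just after release.
- **Look-alike pins:** The yellow and orange look-alikes, standing at the start, were lying on the table when I next had them in view. The gripper's path stayed well above or away from them and I felt no contact, so I think they toppled by themselves. I left them alone, and all are still on the table.

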